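Hang and lock a drying cartridge in a bench gas purifier

ROBOT

A 6-joint arm with a two-finger parallel gripper is mounted at the origin on the work surface. World frame = base frame: x ahead of the robot, y to its left, z up, the work surface at z = 0. Lengths are in m, angles in rad, forces in N, time in s.
With the tool pointing down it reaches from about 0.35 to 0.775 m from the base axis. Payload 5.5 kg.
Tool frame: the origin (TCP) lies at the very end of the fingers, on their centre line; the grasp point (between the pads) lies 19 mm behind it; x points along the fingers, y is the direction in which the jaws open and shut, and the axes are right-handed (so a half turn about x gives the same grasp; the last joint's range is limited). The gripper opens to 85 mm and grips with 20 to 120 N. Pads are 22 mm wide; open, the fingers measure 114 mm over their backs; the gripper's body (76 mm by 85 mm) begins 54 mm behind the grasp point. The pads swing forward as they close: fully open they stand 13 mm farther back than shut.
Start: joints at [-1.365, 0.313, 0.046, 1.304, 0, 1.431], TCP at [0.195, -0.541, 0.205] pointing down, gripper open.
Joint ranges: [-2.76, 2.76], [-0.86, 1.69], [-1.03, 1.26], [-2.2, 2.34], [-1.47, 1.5], [-3.14, 3.14]. Speed limits (rad/s): [2.57, 2.57, 3.14, 3.14, 3.14, 3.14].

INTERFACE

Orientations are given as a unit quaternion [w, x, y, z].
In Python, from workcell import readout, cams, env, finder gives the robot as it stands.
- The arm moves only by the tool drive_tool, never from a script. Its argument "moves" is a list that holds one entry, the list of rows, each a list of 7 numbers: the shift along the tool's x, y, z in m, then the turn, a rotation vector about the tool's x, y, z in rad, then the closure in counts, from 0 (fully open) to 255 (shut). A call has exactly 5 rows; each row is the pose to reach, as a shift and turn from the pose measured when the call began, along the tool's axes at that moment; what a row does not reach only later rows make up. A row lasts 1/8 s, in which the tool goes at most 62.5 mm and 10.7 degrees, less where a joint would pass 70% of its speed; a pose out of reach is approached as far as the arm can. A call with a gripper value outside its range is refused whole. The fingers move at their own pace and stop on an object; "squeeze" is the grip in N (left out, the last holds). Time passes only in rows, so rows that repeat a pose let the fingers close, or fill a call up. It gives the time, the measured TCP pose, the force and the opening at its end, in the units of the state.
- readout.get_state(): the state, without advancing time (a new reading comes with each control period).
- cams.read_camera(name): name is "scene" or "top"; returns the picture (420x560x3 uint8, blue, green, red); there is no depth.
- cams.camera_params(name): a dict with "mtx" (3x3 intrinsics, pixels), "dist" ([k1, k2, p1, p2, k3] as OpenCV has them; the pictures are not rectified), "R" (3x3) and "t" (3): a world point X has camera coordinates R X + t. Camera axes: x right, y down, z forward; pixel columns grow to the right and rows downward; lengths in m; the calibration is good to about 2 mm. A picture is of the moment at which its call begins. camera_params takes no time and is no camera call.
- env.hand_in(): hands the job in, once; it reports no verdict.
Trained networks look in the newest picture that a camera, given by its name, has taken for a name from the list of things; names that differ only in an ending like _2 or _b are one class to them, and where a whole thing is asked for, a point or a joint stands for the part that bears it (a point fixed in the world has none). Each returns a list of dicts, best first, with "conf" (0 to 1); they miss things now and then, are a little off and sometimes report something else, mostly with a low value. They report only what shows in the picture. A call takes as long as a camera call. They do not tell look-alikes from the thing itself.
- finder.regions_of(camera, name): "pixels" (420x560 bool, what is visible of it) and "point" ([column, row] in pixels, amid what is visible of it).
The state is a dict: "clock": time; "joint_pos": joint angles; "qvel": joint speeds; "tau": joint torques, N m; "tcp_pos": TCP position; "orientation": TCP orientation; "wrist_force": force on the tool from outside, world axes, zero at the start; "ft_torque": the same for the moment, N m; "finger_gap": finger opening in m.
Only numpy, scipy, OpenCV 4.12 (cv2) and the standard library are available. Lean on these libraries where they do the work, as an engineer would, in place of code of your own. Each camera call takes 0.05 s, during which the arm holds its last target.

TASK

Fit the drying cartridge into the gas purifier: swing the dust cover aside to uncover the port, lower the cartridge upright into the port so that its two lugs enter the slots of the bayonet collar, and turn it clockwise (seen from above) until the lugs drop into the locking notches and it hangs there by itself, fully home. Leave the spanner, the jar and the box of spares undisturbed.

Things in the scene. Friction and masses are not known exactly. Their poses are not given: they have to be found in the camera images.
- purifier: Gas purifier: low white bench housing, 280 (x) x 300 (y) x 150 mm high, fixed to the desk, front panel to its -x. Origin: centre of its underside; x, y along its sides, z up. In its flat deck (150 mm up) is the port, ringed by a steel bayonet collar. The desk between it and the cradle is clear.
- port (a point): Centre of the port at deck height, axes as the purifier's. Well clear to 130 mm below. Inside the collar, under its lip, each entry slot leads down to a channel (floor 10, roof 21 mm above deck) that runs clockwise (from above). Its end, centred 55 deg on from the slot, is the locking notch: 15 mm wide at the bore, 6 mm deeper (floor 4 mm above deck), with a wall beyond. Only the slots lead back up.
- collar_rim (a point): Centre of the collar's top rim, 26 mm above the port. Collar: 88 mm outer, 56 mm bore; its top lip, 5 mm thick, is cut by two opposite entry slots, 16 mm wide at the bore. Collars are clocked differently from unit to unit: the line through the slots lies anywhere within 15 deg of the purifier's y axis (this point does not show it), so look or feel for the slots.
- cover_pin (a point): Point on the upright pin about which the dust cover swings, 80 mm to the purifier's +y of the port, 30 mm above the deck.
- cover_knob (a point): Middle (about) of the black upright knob on the dust cover: 18 mm diameter, 22 mm tall, 105 mm from the pin; its top is 59.5 mm and this point 48.5 mm above the deck. The cover is a flat aluminium disc, 92 mm wide, 5 mm thick, underside 28.5 mm above the deck.
- cover (a joint): Swing of the dust cover, rad: 0 = over the port (from the pin to the purifier's -y), growing clockwise seen from above, so the knob goes first to the purifier's -x (front); stop at 1.75; clear of the port from about 1.1. Light friction (1 N at the knob), stays where left.
- cartridge: Drying cartridge: steel canister, 152 mm long, 0.24 to 0.48 kg, at first lying in the cradle. Origin: centre of its flat foot (43 mm across, tapering out over 9 mm), on which it can stand; z runs up its axis to the T-handle. Round barrel, 52 mm diameter, top 103 mm up. Home in the port, the foot is 76 mm below the deck (70 mm if the lugs rest on the channel floor).
- lugs (a point): On the cartridge's axis at the underside of its two opposite lugs, 80 mm from the foot. The lugs stick out along the cartridge's +-y to 37 mm from the axis; 10 mm wide, 8 mm high (80 to 88 mm). In the port, barrel and lugs go below the rim; only the top end and the handle stay out.
- handle (a point): Middle of the T-handle, 145 mm from the foot: black bar along the cartridge's y (parallel to the lugs), 90 mm long, 14 x 14 mm section, on a 15 mm stem.
- cradle: Grey storage cradle fixed to the desk: base 150 (x) x 90 x 10 mm and two V saddles (up to 28 mm high, 60 mm wide, 12 mm thick, at x = +40 and -35 mm). Origin: centre of the underside. The cartridge lies in it along x, handle to the cradle's -x, axis 40 mm above the desk, foot at about x = +60 mm, T-handle and lugs level.
- spanner: Open-ended spanner, 200 mm long along its x, lying on the desk; leave alone.
- jar: Jar, 64 mm diameter, 75 mm high; origin: centre of the underside; leave alone.
- spares: Open cardboard box of spares, 130 x 100 x 50 mm; origin: centre of the underside; leave alone.
There are look-alikes about, which are no part of the job. What is shaped like the cartridge but pink or purple is not meant.

How it is judged:
On the way, in this order (a step that is already met when the one before it is completed fails the run):
1. the dust cover is swung clear of the port (value of joint cover above 1.1 rad), for 0.2 s.
2. the cartridge is in the port with both lugs down through the entry slots (z of cartridge in the frame of purifier below 0.088 m and horizontal distance between cartridge and port below 0.006 m and angle between cartridge's own z axis and vertical below 0.1 rad), for 0.1 s.
At the end, for the whole second after the job is handed in: The cartridge hangs upright (within 0.08 rad), centred in the port within 6 mm, its origin 73.5 to 79 mm below the deck (lugs down in the notches), at rest and released; the cover is open by more than 1.1 rad; spanner, jar and box within 30 mm of their starts (z of cartridge in the frame of purifier between 0.071 and 0.0765 m and horizontal distance between cartridge and port below 0.006 m and angle between cartridge's own z axis and vertical below 0.08 rad and linear speed of cartridge below 0.02 m/s and value of joint cover above 1.1 rad); the robot touches nothing.
It fails at once if the spanner, the jar or the box of spares is moved more than 30 mm (distance of any of spanner, jar, spares from where it was at the start of the episode above 0.03 m).
It also fails if it takes over 72 s, if anything falls off the work surface, if the arm or the gripper's body presses on something with over 40 N, if the wrist force passes 120 N, or if a joint passes its speed limit or range.

## Working session

There is one attempt and no reset: what is moved stays moved. The work goes in short steps, Python scripts to look and compute and a tool call to move; the robot and the scene stay as the last step left them, time stands still between calls to the robot, and variables do not carry over. Pictures are saved under pics/ and viewed, and the job is handed in when it is done.

Besides the shell and the picture viewer there is one more tool, called after "Request:" in YAML: its name, and indented under it one key for each argument. drive_tool: Moves the arm, as the interface text tells. Its arguments: {"type":"object","properties":{"moves":{"type":"array"},"squeeze":{"type":"number"}},"required":["moves"]}

```bash
ls; mkdir -p pics; python3 - <<'E'
from workcell import readout,cams
import cv2
print(readout.get_state())
for n in ("scene","top"):
    im=cams.read_camera(n); cv2.imwrite(f"pics/{n}0.png",im); p=cams.camera_params(n); print(n,p)
E
```

```text
pics
{'clock': 0.0, 'joint_pos': array([-1.36458630e+00,  3.14019824e-01,  4.49406913e-02,  1.30358459e+00,
       -3.10455124e-05,  1.43118412e+00]), 'qvel': array([-8.86991151e-06,  9.33897197e-04, -1.22161912e-03,  5.52836388e-04,
       -5.93600094e-04, -7.18644234e-04]), 'tau': array([-3.07395221e-04, -4.80628932e+01,  2.98532367e+01,  1.91953388e-02,
       -2.31432723e-04,  9.89161180e-06]), 'tcp_pos': array([ 0.19476414, -0.54040085,  0.20408221]), 'orientation': array([-0.12099874, -0.69652921, -0.12231772,  0.69659511]), 'wrist_force': array([ 0.63472335, -0.03959062,  0.1871183 ]), 'ft_torque': array([ 0.03080599,  0.01465665, -0.01441101]), 'finger_gap': 0.08504385143208044}
scene {'mtx': array([[501.24848792,   0.        , 287.27950832],
       [  0.        , 501.24848792, 217.42380018],
       [  0.        ,   0.        ,   1.        ]]), 'dist': array([-0.02100181,  0.        ,  0.        ,  0.        ,  0.        ]), 'R': array([[ 0.2987919 ,  0.95430873,  0.00427044],
       [ 0.7888856 , -0.24447526, -0.56381855],
       [-0.53701295,  0.17183331, -0.82588764]]), 't': array([-0.05216793, -0.32260745,  1.8793659 ])}
top {'mtx': array([[535.86886294,   0.        , 271.78673866],
       [  0.        , 535.86886294, 212.16999947],
       [  0.        ,   0.        ,   1.        ]]), 'dist': array([0.04363496, 0.        , 0.        , 0.        , 0.        ]), 'R': array([[-0.01926737, -0.99962043, -0.01969159],
       [-0.99779207,  0.02047671, -0.06317977],
       [ 0.063559  ,  0.0184308 , -0.99780788]]), 't': array([-0.06404346,  0.47660226,  1.52540299])}
```

View pics/scene0.png

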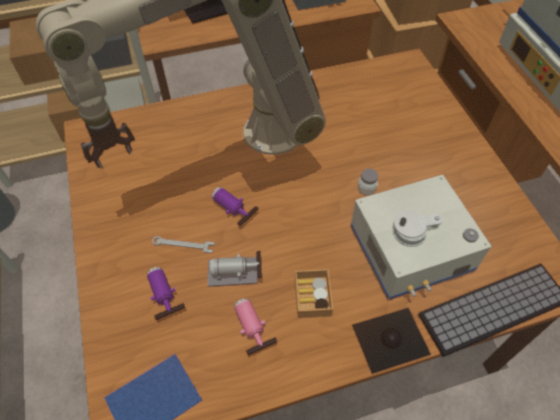

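View pics/top0.png

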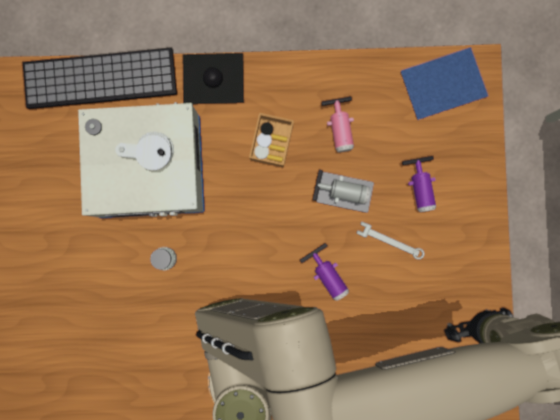

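The one steel, grey-cradled cartridge is at scene (232,267) and top (345,190). The purple and pink ones are look-alikes: scene (230,203), (160,288) and (250,320). Next I'll enlarge and measure.

```bash
cat > h.py <<'E'
import numpy as np, cv2
from workcell import readout,cams,env,finder
P={n:cams.camera_params(n) for n in("scene","top")}
def ray(n,uv):
    p=P[n];u=cv2.undistortPoints(np.array([[uv]],float),p["mtx"],p["dist"])[0,0]
    return -p["R"].T@p["t"], p["R"].T@np.array([u[0],u[1],1.])
def onz(n,uv,z):
    c,d=ray(n,uv); return c+d*(z-c[2])/d[2]
def tri(a,b):
    c1,d1=ray("scene",a);c2,d2=ray("top",b);d1/=np.linalg.norm(d1);d2/=np.linalg.norm(d2)
    s=np.linalg.lstsq(np.c_[d1,-d2],c2-c1,rcond=None)[0]
    x,y=c1+s[0]*d1,c2+s[1]*d2
    return (x+y)/2,np.linalg.norm(x-y)
def proj(n,X):
    p=P[n];return cv2.projectPoints(np.array(X,float).reshape(-1,3),cv2.Rodrigues(p["R"])[0],p["t"],p["mtx"],p["dist"])[0][:,0]
np.set_printoptions(precision=4,suppress=True)
E
python3 - <<'E'
from h import *
m={}
ims={n:cams.read_camera(n) for n in P}
for nm in("purifier","cartridge","cradle","cover_knob","cover","handle","spanner","jar","spares"):
    for n in P:
        r=finder.regions_of(n,nm)
        print(nm,n,[(np.round(d["point"],1).tolist(),round(d["conf"],2),int(d["pixels"].sum())) for d in r[:5]])
        for i,d in enumerate(r[:5]): m[f"{nm}-{n}-{i}"]=d["pixels"]
np.savez_compressed("masks.npz",**m)
cv2.imwrite("pics/c1.png",np.hstack([cv2.resize(ims["scene"][220:320,180:280],(400,400),interpolation=2),cv2.resize(ims["top"][140:240,295:395],(400,400),interpolation=2)]))
cv2.imwrite("pics/c2.png",np.hstack([cv2.resize(ims["scene"][165:305,345:485],(400,400),interpolation=2),cv2.resize(ims["top"][90:230,70:210],(400,400),interpolation=2)]))
print(readout.get_state()["clock"])
E
```

```text
purifier scene [([417.6, 236.7], 0.9, 10881)]
purifier top [([139.5, 163.9], 0.78, 13462)]
cartridge scene [([234.5, 264.6], 0.78, 825), ([165.3, 289.5], 0.77, 867), ([253.1, 323.5], 0.74, 880), ([230.9, 200.6], 0.59, 647)]
cartridge top [([342.0, 122.6], 0.97, 1011), ([422.1, 183.6], 0.88, 985), ([330.1, 276.0], 0.86, 1028), ([343.0, 191.7], 0.66, 918)]
cradle scene [([233.6, 280.1], 0.58, 605)]
cradle top [([341.2, 201.1], 0.64, 679)]
cover_knob scene [([415.0, 219.4], 0.95, 858)]
cover_knob top [([150.2, 151.4], 0.85, 1227), ([161.9, 256.3], 0.33, 434)]
cover scene [([411.4, 222.6], 0.6, 808)]
cover top [([149.0, 150.5], 0.72, 1292)]
handle scene [([159.3, 292.2], 0.94, 931), ([234.2, 202.5], 0.73, 694), ([231.1, 263.2], 0.58, 753), ([249.5, 325.9], 0.57, 1032)]
handle top [([342.6, 190.0], 0.98, 919), ([328.8, 272.3], 0.79, 949), ([421.3, 188.5], 0.68, 897), ([340.7, 125.6], 0.67, 1001), ([139.5, 161.4], 0.33, 13135)]
spanner scene [([183.4, 242.5], 0.58, 440), ([232.8, 263.6], 0.34, 776)]
spanner top [([392.6, 242.7], 0.61, 589)]
jar scene [([368.8, 182.3], 0.58, 475), ([184.6, 246.4], 0.57, 342)]
jar top [([161.5, 255.2], 0.72, 444)]
spares scene [([312.1, 292.6], 0.96, 1667)]
spares top [([269.7, 142.5], 0.71, 1763)]
1.1
```

View pics/c1.png

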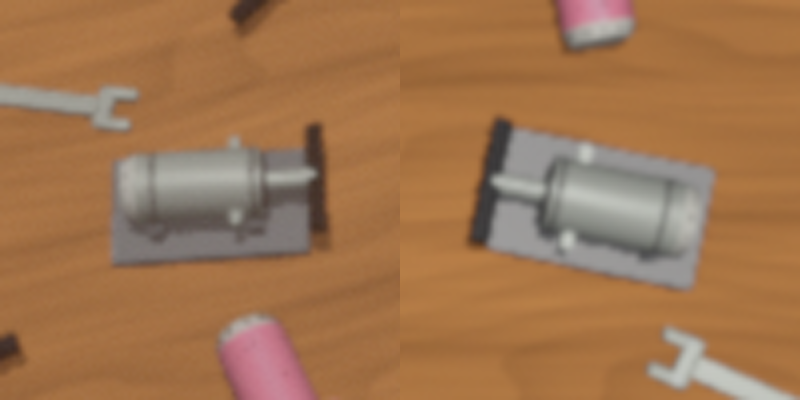

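View pics/c2.png

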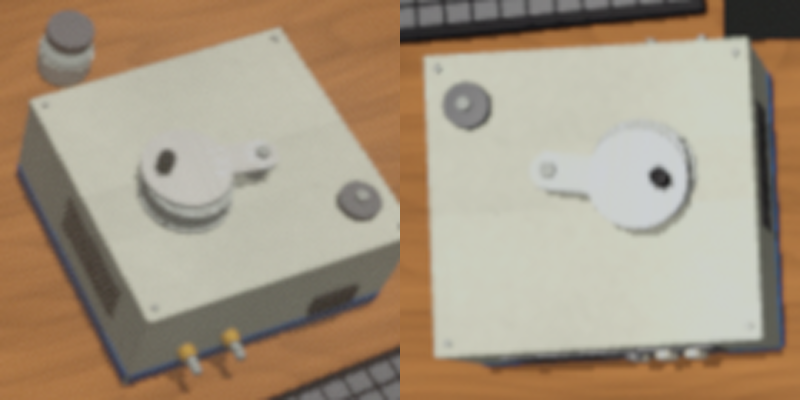

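Both crops agree. The steel cartridge lies in the grey cradle with its handle to +y (left in top) and its foot to −y. The cover pin is at the +y side of the port. I'll enlarge the key points for accurate clicks.

```bash
cat > clicks.py <<'E'
import cv2,numpy as np
def crop(im,x0,y0,w,h,s):
    c=cv2.resize(im[y0:y0+h,x0:x0+w],(w*s,h*s),interpolation=cv2.INTER_CUBIC)
    for i in range(0,w,10):
        cv2.line(c,(i*s,0),(i*s,6),(0,0,255),1); cv2.putText(c,str(x0+i),(i*s,16),0,.32,(0,0,255),1)
    for i in range(0,h,10):
        cv2.line(c,(0,i*s),(6,i*s),(0,0,255),1); cv2.putText(c,str(y0+i),(8,i*s+4),0,.32,(0,0,255),1)
    return c
E
python3 - <<'E'
from clicks import *
s=cv2.imread("pics/scene0.png");t=cv2.imread("pics/top0.png")
cv2.imwrite("pics/d1.png",crop(s,345,170,150,120,5))
cv2.imwrite("pics/d2.png",crop(t,70,95,140,130,5)[:600])
E
```

```text
(no output)
```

View pics/d1.png

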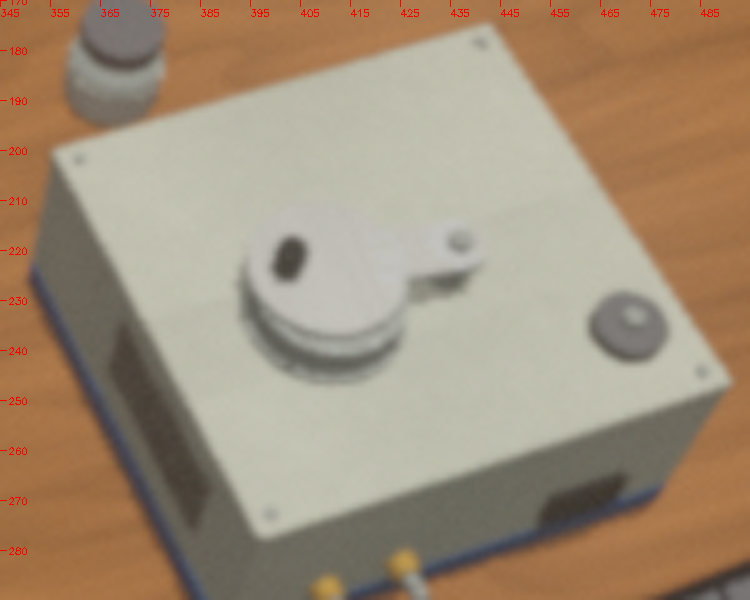

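View pics/d2.png

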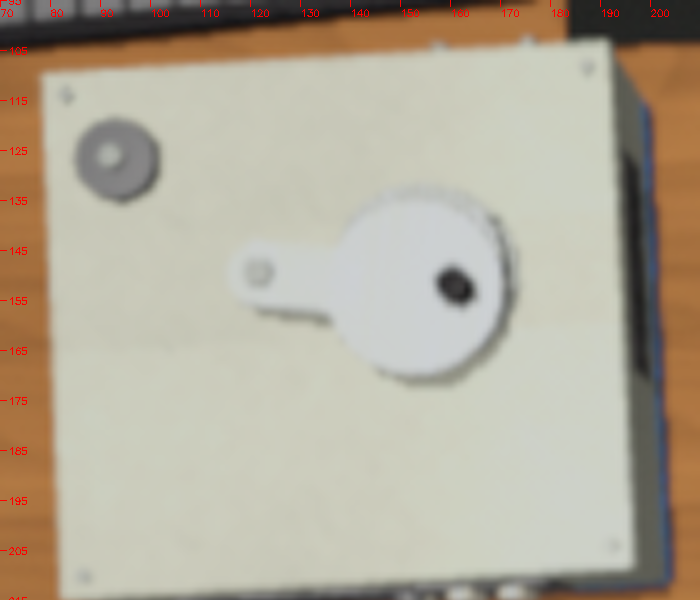

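```bash
python3 - <<'E'
from h import *
for k,a,b in [("knob",(403,221.6),(161.2,152)),("pin",(437,218.2),(121.8,149.4)),("c--",(355.6,200),(196.8,208.6)),("c-+",(443,174.4),(82,214.6)),("c++",(491.4,246),(78,109.6)),("c+-",(397.4,278),(192,102.6))]:
    print(k,*tri(a,b))
S=[(355.6,200),(443,174.4),(491.4,246),(397.4,278)];T=[(196.8,208.6),(82,214.6),(78,109.6),(192,102.6)]
obj=np.array([[-.14,-.15],[-.14,.15],[.14,.15],[.14,-.15]])
from scipy.optimize import least_squares
def f(q,full=False):
    c,s=np.cos(q[2]),np.sin(q[2]);X=np.c_[obj@np.array([[c,s],[-s,c]])+q[:2],np.full(4,.15)]
    return np.r_[(proj("scene",X)-S).ravel(),(proj("top",X)-T).ravel()]
r=least_squares(f,[.6,.3,0]);print(r.x,r.fun)
E
```

```text
knob [0.6241 0.2031 0.192 ] 0.0012798617643720997
pin [0.6353 0.308  0.1793] 0.00100812674957395
c-- [0.4806 0.1218 0.1415] 0.0005486975180233737
c-+ [0.4705 0.4233 0.1441] 0.0017912592332276415
c++ [0.7504 0.4333 0.1451] 0.002477143122864635
c+- [0.7637 0.1311 0.1451] 0.00014612044888002876
[0.617  0.2755 0.0378] [ 0.239  -0.9805  0.0165 -0.7962  0.4023 -0.488   0.0818 -1.1592  0.1391
 -1.0564  0.7163 -0.4128  0.7381 -0.6183 -0.2725 -0.0847]
```

```bash
python3 - <<'E'
from h import *
from clicks import *
s=cv2.imread("pics/scene0.png");t=cv2.imread("pics/top0.png")
a=crop(s,195,235,80,60,5);b=crop(t,305,160,80,60,5)
cv2.imwrite("pics/d3.png",np.vstack([a,b]))
for n,uv,z in [("jar",(161.5,255),.075),("spares",(269.7,142.5),.05),("spares corners",(250,155),.05),("",(290,125),.05),("",(286,165),.05),("pink handle",(337,100),.04),("pink foot",(342,150),.04),("purp1 handle",(315,253),.04),("purp1 foot",(340,295),.03),("purp2",(418,160),.04),("purp2f",(427,208),.03),("spanner",(363,229),.0),("sp2",(420,254),0)]: print(n,onz("top",uv,z)[:2])
from scipy.spatial.transform import Rotation as R
q=readout.get_state()["orientation"];M=R.from_quat(q[[1,2,3,0]]).as_matrix();print(M)
E
```

```text
jar [0.3595 0.2311]
spares [ 0.6705 -0.0721]
spares corners [ 0.6361 -0.0157]
 [ 0.7191 -0.1305]
 [ 0.6054 -0.1168]
pink handle [ 0.79  -0.266]
pink foot [ 0.6461 -0.2765]
purp1 handle [ 0.3563 -0.193 ]
purp1 foot [ 0.2376 -0.2607]
purp2 [ 0.6124 -0.4888]
purp2f [ 0.477  -0.5116]
spanner [ 0.4222 -0.3351]
sp2 [ 0.3476 -0.4949]
[[ 0.      0.339  -0.9408]
 [-0.0002 -0.9408 -0.339 ]
 [-1.      0.0002  0.    ]]
```

View pics/d3.png

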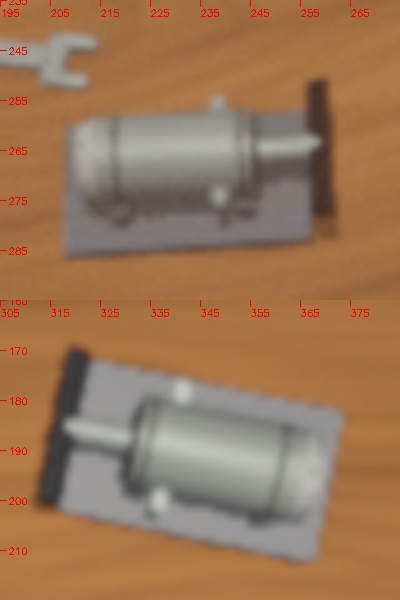

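```bash
python3 - <<'E'
from h import *
L={}
for k,a,b in [("barC",(258.6,264.6),(317.4,185.4)),("bar-",(258.4,251.4),(314.6,200.6)),("bar+",(259.2,277.6),(320.6,170.4)),("lug-",(238.6,255.6),(336.8,200)),("lug+",(238.8,274.2),(341.6,178.2))]:
    L[k],e=tri(a,b);print(k,L[k],e)
print(L["bar+"]-L["bar-"],L["lug+"]-L["lug-"],(L["bar+"]+L["bar-"])/2-(L["lug+"]+L["lug-"])/2)
for k,uv in [("barC",(317.4,185.4)),("bar-",(314.6,200.6)),("bar+",(320.6,170.4)),("lug-",(336.8,200)),("lug+",(341.6,178.2))]: print(k,onz("top",uv,.04))
for uv in [(258.6,264.6),(258.4,251.4),(259.2,277.6),(238.6,255.6),(238.8,274.2)]: print(onz("scene",uv,.04))
#cradle base corners at z=.01 top
for uv in [(321+.5,172),(373.5,183),(367,212),(315,202)]: print("cr",onz("top",uv,.01))
E
```

```text
barC [ 0.5476 -0.2068  0.029 ] 0.0031877196190690294
bar- [ 0.5044 -0.1964  0.0326] 0.0008644149446049642
bar+ [ 0.5906 -0.2169  0.0284] 0.0030932434931184223
lug- [ 0.5042 -0.2588  0.0385] 0.0011396837708392278
lug+ [ 0.566  -0.274   0.0375] 0.001019740609854929
[ 0.0862 -0.0205 -0.0042] [ 0.0617 -0.0152 -0.0009] [ 0.0124  0.0597 -0.0075]
barC [ 0.5468 -0.2045  0.04  ]
bar- [ 0.5039 -0.1955  0.04  ]
bar+ [ 0.5893 -0.2145  0.04  ]
lug- [ 0.5042 -0.2581  0.04  ]
lug+ [ 0.5658 -0.2732  0.04  ]
[ 0.5532 -0.2095  0.04  ]
[ 0.5085 -0.1977  0.04  ]
[ 0.5961 -0.2196  0.04  ]
[ 0.5049 -0.2594  0.04  ]
[ 0.5671 -0.2746  0.04  ]
cr [ 0.5888 -0.2193  0.01  ]
cr [ 0.5536 -0.3676  0.01  ]
cr [ 0.4704 -0.3465  0.01  ]
cr [ 0.5023 -0.1984  0.01  ]
```

```bash
cat >> h.py <<'E'
from scipy.spatial.transform import Rotation as Ro
def down(az):   # tool x down, y at azimuth az
    y=np.array([np.cos(az),np.sin(az),0]);x=np.array([0,0,-1.]);return np.c_[x,y,np.cross(x,y)]
def cur():
    s=readout.get_state();q=s["orientation"];return s,np.array(s["tcp_pos"]),Ro.from_quat(q[[1,2,3,0]]).as_matrix()
def plan(wps):
    s,p,M=cur();y=M[:,1]
    print("t",round(s["clock"],2),"p",p,"yaz",round(np.arctan2(y[1],y[0]),3),"x",M[:,0],"j",s["joint_pos"],"F",s["wrist_force"],"T",s["ft_torque"],"gap",round(s["finger_gap"],4))
    out=[]
    for w in wps:
        d=M.T@(np.array(w[:3])-p);T=w[3] if np.ndim(w[3])==2 else down(w[3])
        r=Ro.from_matrix(M.T@T).as_rotvec()
        out.append([round(float(v),3) for v in (*d,*r)]+[w[4]])
    for o in out: print(o,",")
def lin(a,b,n=5,g=0):  # a,b=(x,y,z,az)
    a=np.array(a,float);b=np.array(b,float)
    return [tuple(a+(b-a)*(i+1)/n)+(g,) for i in range(n)]
E
python3 - <<'E'
from h import *
a=(0.195,-.541,.205,-1.226);
A=np.array(a);B=np.array((0.624,0.203,.27,-1.226+4.26))
W=[]
for i in range(1,6):
    W.append((*(A[:3]+(B[:3]-A[:3])*i/15)[:2],.205+.013*i,-1.226+.186*i,0))
plan(W)
E
```

```text
t 1.1 p [ 0.1949 -0.541   0.2051] yaz -1.225 x [ 0.     -0.0002 -1.    ] j [-1.3646  0.3131  0.0461  1.3036 -0.      1.4312] F [ 0.5967  0.1686 -0.1252] T [-0.0245 -0.0154 -0.0017] gap 0.085
[-0.013, -0.037, -0.044, -0.185, 0.0, -0.0, 0] ,
[-0.026, -0.074, -0.088, -0.371, 0.0, -0.0, 0] ,
[-0.039, -0.111, -0.131, -0.557, 0.0, -0.0, 0] ,
[-0.052, -0.148, -0.175, -0.743, 0.0, -0.0, 0] ,
[-0.065, -0.185, -0.219, -0.929, 0.0, -0.0, 0] ,
```

Request:
drive_tool:
  moves:
    - [[-0.013,-0.037,-0.044,-0.185,0,0,0],[-0.026,-0.074,-0.088,-0.37,0,0,0],[-0.04,-0.11,-0.131,-0.555,0,0,0],[-0.052,-0.148,-0.175,-0.74,0,0,0],[-0.065,-0.185,-0.22,-0.925,0,0,0]]
  squeeze: 20

```text
clock: 1.72
tcp_pos: [0.3398, -0.2908, 0.2706]
orientation: [0.422, 0.568, 0.421, -0.568]
wrist_force: [0.6, 0.0, -0.7]
finger_gap: 0.0852
```

```bash
python3 - <<'E'
from h import *
s,p,M=cur();az=np.arctan2(M[1,1],M[0,1])
B=np.array((0.624,0.203,.27))
plan([(*(p+(B-p)*i/10)[:2],.27,az+.186*i,130) for i in range(1,6)])
E
```

```text
t 1.73 p [ 0.3398 -0.2908  0.2706] yaz -0.294 x [ 0.0007 -0.0006 -1.    ] j [-0.8878  0.0512 -0.1162  1.4025  0.0001  0.9775] F [ 0.6079  0.0262 -0.6627] T [ 0.041  -0.0712  0.0293] gap 0.0852
[0.001, 0.013, -0.056, -0.186, 0.0, -0.001, 130] ,
[0.001, 0.026, -0.111, -0.372, 0.001, -0.001, 130] ,
[0.001, 0.039, -0.167, -0.558, 0.001, -0.001, 130] ,
[0.001, 0.051, -0.222, -0.744, 0.001, -0.001, 130] ,
[0.001, 0.064, -0.278, -0.93, 0.001, -0.001, 130] ,
```

Request:
drive_tool:
  moves:
    - [[0,0.013,-0.056,-0.186,0,0,130],[0,0.026,-0.111,-0.372,0,0,130],[0,0.039,-0.167,-0.558,0,0,130],[0,0.051,-0.222,-0.744,0,0,130],[0,0.064,-0.278,-0.93,0,0,130]]

```text
clock: 2.35
tcp_pos: [0.4825, -0.0416, 0.2708]
orientation: [0.633, 0.317, 0.632, -0.317]
wrist_force: [1.0, 0.1, -0.1]
finger_gap: 0.0418
```

```bash
python3 - <<'E'
from h import *
s,p,M=cur();az=np.arctan2(M[1,1],M[0,1])
B=np.array((0.624,0.203,.27))
plan([(*(p+(B-p)*i/5)[:2],.27,az+.186*i,140) for i in range(1,6)])
E
```

```text
t 2.35 p [ 0.4825 -0.0416  0.2708] yaz 0.642 x [ 0.0015 -0.0011 -1.    ] j [-0.2516  0.1231 -0.0359  1.4101 -0.0006  0.6776] F [ 0.9802  0.1332 -0.1422] T [-0.0176 -0.0657 -0.0427] gap 0.0418
[0.001, 0.052, -0.022, -0.186, 0.002, -0.0, 140] ,
[0.001, 0.104, -0.045, -0.372, 0.002, -0.0, 140] ,
[0.001, 0.156, -0.067, -0.558, 0.002, -0.0, 140] ,
[0.001, 0.208, -0.089, -0.744, 0.002, 0.0, 140] ,
[0.001, 0.26, -0.111, -0.93, 0.002, 0.0, 140] ,
```

Request:
drive_tool:
  moves:
    - [[0.001,0.052,-0.022,-0.186,0.001,0,140],[0.001,0.104,-0.045,-0.372,0.001,0,140],[0.001,0.156,-0.067,-0.558,0.001,0,140],[0.001,0.208,-0.089,-0.744,0.001,0,140],[0.001,0.26,-0.111,-0.93,0.001,0,140]]

```text
clock: 2.98
tcp_pos: [0.6251, 0.2047, 0.2699]
orientation: [0.708, -0.003, 0.707, 0.002]
wrist_force: [0.6, -0.6, -0.1]
finger_gap: 0.0382
```

```bash
python3 - <<'E'
from h import *
s,p,M=cur();az=np.arctan2(M[1,1],M[0,1])
print(az)
plan([(.624,.203,.25 if i<3 else .25-(i-2)*.02,az+.186*i,140) for i in range(1,6)])
im={n:cams.read_camera(n) for n in P}
for n in im: cv2.imwrite(f"pics/{n}1.png",im[n])
from clicks import *
cv2.imwrite("pics/e1.png",np.hstack([crop(im["scene"],350,165,100,100,4),crop(im["top"],100,90,100,100,4)]))
E
```

```text
1.5779044033246763
t 2.98 p [0.6251 0.2047 0.2699] yaz 1.578 x [ 0.0013 -0.0006 -1.    ] j [ 0.195   0.4847  0.4586  1.5436 -0.0009  0.1879] F [ 0.5767 -0.6035 -0.1387] T [-0.0172 -0.0391  0.0269] gap 0.0382
[0.02, -0.002, -0.001, -0.186, 0.001, 0.001, 140] ,
[0.02, -0.002, -0.001, -0.372, 0.001, 0.001, 140] ,
[0.04, -0.002, -0.001, -0.558, 0.001, 0.001, 140] ,
[0.06, -0.002, -0.001, -0.744, 0.001, 0.001, 140] ,
[0.08, -0.002, -0.001, -0.93, 0.001, 0.001, 140] ,
```

View pics/e1.png

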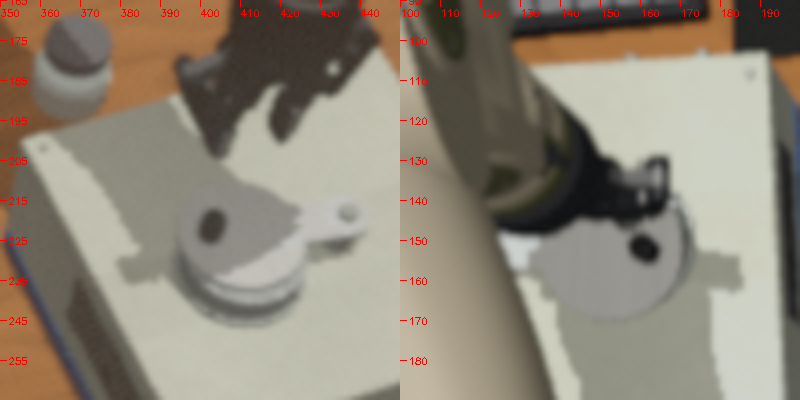

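The gripper is over the knob. In the scene view the fingertips are near (403,204) and (419,200) and the knob is at (401,221). I'll check that against the projected TCP.

```bash
python3 - <<'E'
from h import *
s,p,M=cur()
for n in P: print(n,proj(n,[p,[.624,.203,.1985],[.624,.203,.1875]]).tolist())
E
```

```text
scene [[410.3718786466022, 206.3242736139805], [403.6215589127417, 220.2932345386413], [402.86450810919786, 222.45517325750006]]
top [[152.63401141428182, 145.99030239980542], [160.92553230256505, 151.6624783743065], [161.8954138059957, 152.41604605453287]]
```

Request:
drive_tool:
  moves:
    - [[0.02,-0.002,-0.001,-0.186,0.001,0.001,140],[0.03,-0.002,-0.001,-0.372,0.001,0.001,140],[0.045,-0.002,-0.001,-0.558,0.001,0.001,140],[0.06,-0.002,-0.001,-0.744,0.001,0.001,140],[0.08,-0.002,-0.001,-0.93,0.001,0.001,160]]

```text
clock: 3.7
tcp_pos: [0.6247, 0.2049, 0.187]
orientation: [0.63, -0.321, 0.63, 0.322]
wrist_force: [0.2, -0.0, -1.2]
finger_gap: 0.0317
```

```bash
python3 - <<'E'
from h import *
s,p,M=cur();az=np.arctan2(M[1,1],M[0,1])
pin=np.array([.635,.308])
for rng in [np.linspace(.105,.105+1.4,11)[1:]]:
    W=[(*(pin+.105*np.array([-np.sin(f),-np.cos(f)])),.191,max(az-.0*i,az) if i<2 else az-.12*(i-2),165) for i,f in enumerate(rng)]
plan(W)
im=cams.read_camera("scene")
from clicks import *
cv2.imwrite("pics/e2.png",crop(im,350,165,100,100,5))
E
```

```text
t 3.7 p [0.6247 0.2049 0.187 ] yaz 2.514 x [-0.0017  0.0007 -1.    ] j [ 0.1944  0.485   0.2582  1.3455  0.001  -0.7484] F [ 0.2404 -0.0021 -1.2246] T [-0.0005 -0.0166 -0.0397] gap 0.0317
[-0.004, 0.013, -0.008, 0.0, -0.0, -0.002, 165] ,
[-0.004, 0.027, -0.012, 0.0, -0.0, -0.002, 165] ,
[-0.004, 0.041, -0.015, 0.0, -0.0, -0.002, 165] ,
[-0.004, 0.056, -0.015, 0.12, -0.001, -0.002, 165] ,
[-0.004, 0.071, -0.014, 0.24, -0.001, -0.002, 165] ,
[-0.004, 0.085, -0.01, 0.36, -0.001, -0.002, 165] ,
[-0.004, 0.099, -0.005, 0.48, -0.001, -0.002, 165] ,
[-0.004, 0.111, 0.003, 0.6, -0.001, -0.002, 165] ,
[-0.004, 0.123, 0.012, 0.72, -0.001, -0.002, 165] ,
[-0.004, 0.133, 0.022, 0.84, -0.001, -0.001, 165] ,
```

View pics/e2.png

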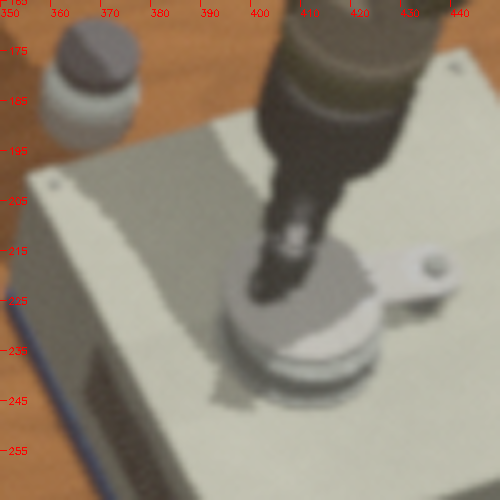

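The fingers straddle the knob at (402,222), so I'll swing the cover.

Request:
drive_tool:
  moves:
    - [[-0.003,0.013,-0.008,0,0,0,165],[-0.003,0.027,-0.012,0,0,0,165],[-0.003,0.041,-0.015,0,0,0,165],[-0.003,0.056,-0.015,0.12,0,0,165],[-0.003,0.071,-0.014,0.24,0,0,165]]

```text
clock: 4.38
tcp_pos: [0.5566, 0.2352, 0.1876]
orientation: [0.662, -0.243, 0.666, 0.244]
wrist_force: [0.0, -0.2, 0.1]
finger_gap: 0.0301
```

```bash
python3 - <<'E'
from h import *
s,p,M=cur();az=np.arctan2(M[1,1],M[0,1])
pin=np.array([.635,.308])
rng=np.linspace(.805,.105+1.5,6)[1:]
plan([(*(pin+.105*np.array([-np.sin(f),-np.cos(f)])),.191,az-.14*(i+1),165) for i,f in enumerate(rng)])
im=cams.read_camera("scene")
from clicks import *
cv2.imwrite("pics/e3.png",crop(im,350,165,100,100,5))
E
```

```text
t 4.38 p [0.5566 0.2352 0.1876] yaz 2.274 x [-0.0056  0.0001 -1.    ] j [ 0.2662  0.3804  0.0998  1.2955  0.0015 -0.4373] F [ 0.0224 -0.2299  0.0758] T [-0.0708 -0.0081 -0.0157] gap 0.0301
[-0.003, 0.015, 0.002, 0.14, -0.004, -0.003, 165] ,
[-0.003, 0.032, 0.005, 0.28, -0.005, -0.003, 165] ,
[-0.003, 0.047, 0.011, 0.42, -0.005, -0.003, 165] ,
[-0.003, 0.062, 0.019, 0.56, -0.005, -0.002, 165] ,
[-0.003, 0.075, 0.029, 0.7, -0.005, -0.002, 165] ,
```

View pics/e3.png

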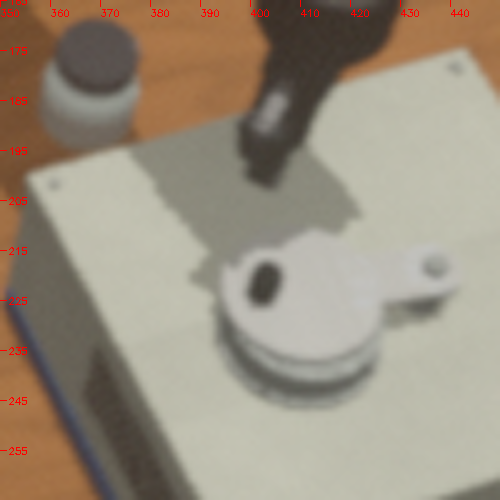

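The cover didn't move: the knob is still at (401,221) and the fingers have gone past it. I'll check the geometry.

```bash
python3 - <<'E'
from h import *
from clicks import *
s,p,M=cur()
t=cams.read_camera("top"); cv2.imwrite("pics/top2.png",t);sc=cams.read_camera("scene")
y=M[:,1]
pts=[p,p+.016*y,p-.016*y,p-.019*M[:,0]]
for n in P: print(n,proj(n,pts).round(1).tolist())
for n,im in(("scene",sc),("top",t)):
    for q in proj(n,pts[:3]): cv2.circle(im,tuple(int(round(v)) for v in q),0,(0,0,255),-1)
cv2.imwrite("pics/e4.png",np.hstack([crop(sc,365,165,80,80,5),crop(t,90,100,80,80,5)]))
E
```

```text
scene [[403.4, 200.9], [405.7, 197.2], [401.0, 204.7], [404.7, 197.1]]
top [[149.1, 179.3], [144.3, 183.4], [153.8, 175.2], [147.2, 178.3]]
```

View pics/e4.png

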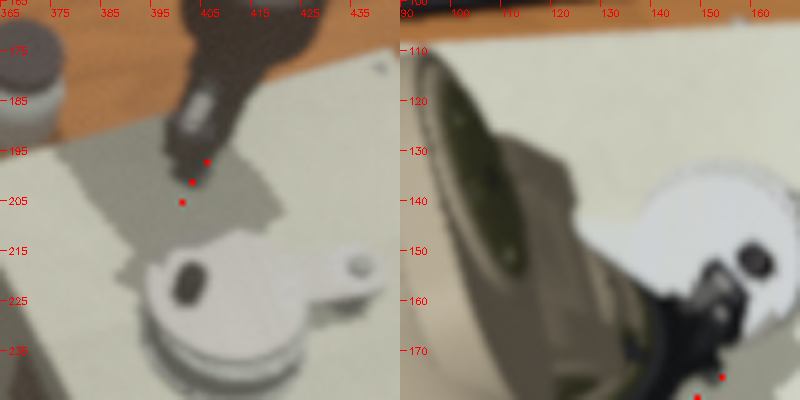

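```bash
python3 - <<'E'
from h import *
from clicks import *
t=cv2.imread("pics/top2.png")
s,p,M=cur();y=M[:,1]
for q in proj("top",[p,p+.016*y,p-.016*y]): cv2.circle(t,tuple(int(round(v)) for v in q),0,(0,0,255),-1)
cv2.imwrite("pics/e5.png",crop(t,90,120,120,100,6))
print([-P[n]["R"].T@P[n]["t"] for n in P])
E
```

```text
[array([ 1.2793, -0.352 ,  1.3705]), array([ 0.3774, -0.1019,  1.5509])]
```

View pics/e5.png

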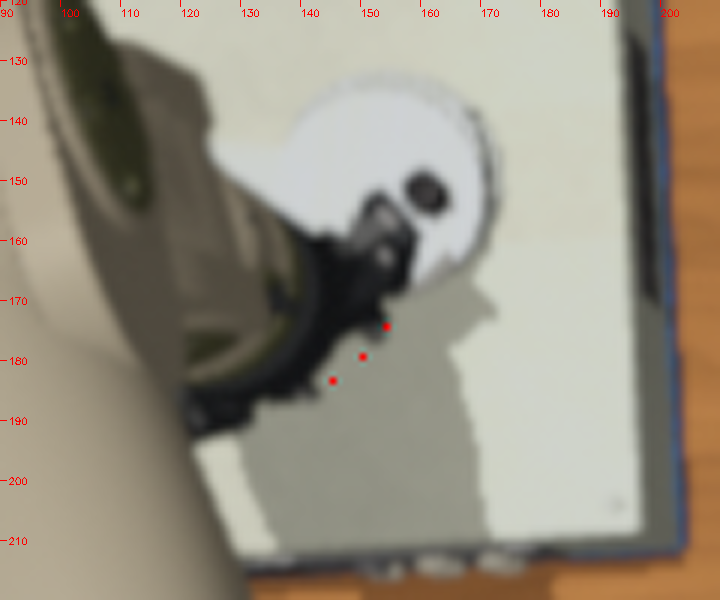

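```bash
python3 - <<'E'
from h import *
print(tri((403.5,204),(160.5,143.5)), tri((402,202.3),(153.3,175)))
s,p,M=cur();print(p-.016*M[:,1])
print(proj("scene",[[.6247+.012,.2049-.009,z] for z in(.187,.2,.21)]),proj("scene",[[.6247-.012,.2049+.009,z] for z in(.187,.2,.21)]))
E
```

```text
(array([0.6268, 0.1827, 0.2893]), np.float64(0.0014493203646494205)) (array([0.5649, 0.224 , 0.1985]), np.float64(0.0022583274189698966))
[0.5673 0.2232 0.1876]
[[402.4329 226.7363]
 [403.3304 224.1971]
 [404.0301 222.2173]] [[404.6412 218.4776]
 [405.5448 215.9048]
 [406.2491 213.8991]]
```

The fingertips triangulate 12–15 mm higher than the TCP while half open, so they passed over the knob. I'll go back up, across and down lower.

```bash
python3 - <<'E'
from h import *
plan([(.5566,.2352,.225,2.35,160),(.595,.218,.23,2.5,160),(.625,.203,.225,2.68,160),(.625,.203,.2,2.75,160),(.625,.203,.175,2.75,160)])
E
```

```text
t 4.53 p [0.5569 0.2353 0.1877] yaz 2.282 x [-0.0055 -0.0001 -1.    ] j [ 0.2663  0.3809  0.1006  1.2958  0.0013 -0.4448] F [-0.0527 -0.5271  0.3369] T [-0.0041  0.0332  0.005 ] gap 0.0302
[-0.037, 0.0, -0.0, -0.068, -0.004, -0.004, 160] ,
[-0.043, -0.038, 0.017, -0.218, -0.004, -0.004, 160] ,
[-0.038, -0.069, 0.03, -0.398, -0.003, -0.004, 160] ,
[-0.013, -0.069, 0.03, -0.468, -0.003, -0.004, 160] ,
[0.012, -0.069, 0.031, -0.468, -0.003, -0.004, 160] ,
```

Request:
drive_tool:
  moves:
    - [[-0.037,0,0,-0.07,-0.004,-0.004,160],[-0.043,-0.038,0.017,-0.22,-0.004,-0.004,160],[-0.038,-0.069,0.03,-0.4,-0.003,-0.004,160],[-0.013,-0.069,0.031,-0.47,-0.003,-0.004,160],[0.011,-0.069,0.031,-0.47,-0.003,-0.004,160]]

```text
clock: 5.15
tcp_pos: [0.6265, 0.2024, 0.1756]
orientation: [0.587, -0.394, 0.587, 0.394]
wrist_force: [-0.0, 0.1, 0.1]
finger_gap: 0.032
```

```bash
python3 - <<'E'
from h import *
s,p,M=cur();az=np.arctan2(M[1,1],M[0,1])
from clicks import *
im=cams.read_camera("scene");cv2.imwrite("pics/e6.png",crop(im,360,175,80,80,6))
pin=np.array([.635,.308])
rng=np.linspace(.105,.105+.75,6)[1:]
plan([(*(pin+.105*np.array([-np.sin(f),-np.cos(f)])),p[2],az-.08*(i+1),165) for i,f in enumerate(rng)])
E
```

```text
t 5.2 p [0.6245 0.2022 0.1718] yaz 2.753 x [-0.0052 -0.0011 -1.    ] j [ 0.191   0.49    0.229   1.3152 -0.0001 -0.9909] F [-0.5985 -1.0342 -4.0611] T [-0.0413  0.0304  0.038 ] gap 0.0319
[-0.004, 0.016, -0.002, 0.08, -0.003, -0.004, 165] ,
[-0.004, 0.032, -0.003, 0.16, -0.003, -0.004, 165] ,
[-0.004, 0.048, -0.002, 0.24, -0.004, -0.004, 165] ,
[-0.004, 0.063, 0.002, 0.32, -0.004, -0.004, 165] ,
[-0.004, 0.078, 0.008, 0.4, -0.004, -0.004, 165] ,
```

View pics/e6.png

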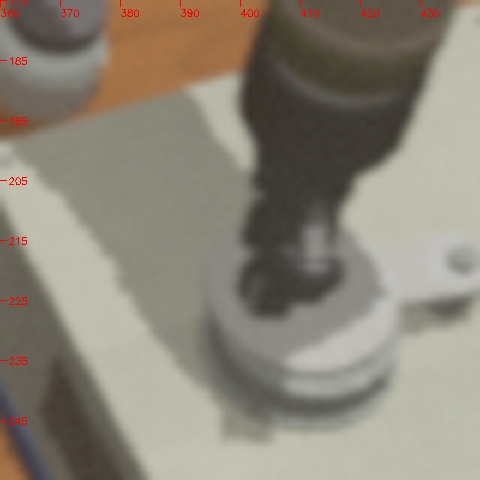

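Request:
drive_tool:
  moves:
    - [[-0.002,0.016,-0.002,0.08,0,0,165],[-0.003,0.032,-0.003,0.16,0,0,165],[-0.003,0.048,-0.002,0.24,0,0,165],[-0.003,0.063,0.002,0.32,0,0,165],[-0.003,0.078,0.008,0.4,0,0,165]]

```text
clock: 5.82
tcp_pos: [0.5555, 0.2386, 0.1758]
orientation: [0.652, -0.269, 0.656, 0.269]
wrist_force: [0.7, -1.7, -0.1]
finger_gap: 0.03
```

```bash
python3 - <<'E'
from h import *
s,p,M=cur();az=np.arctan2(M[1,1],M[0,1])
from clicks import *
im=cams.read_camera("scene");cv2.imwrite("pics/e7.png",crop(im,360,165,90,90,5))
pin=np.array([.635,.308])
rng=np.linspace(.85,.105+1.6,6)[1:]
plan([(*(pin+.105*np.array([-np.sin(f),-np.cos(f)])),p[2],az-.16*(i+1),165) for i,f in enumerate(rng)])
E
```

```text
t 5.88 p [0.554  0.2401 0.1759] yaz 2.35 x [-0.0054 -0.0011 -1.    ] j [ 0.2758  0.3834  0.0753  1.2682  0.0004 -0.5033] F [-1.5221 -0.4084  0.4425] T [-0.099   0.0684 -0.0327] gap 0.0303
[0.0, 0.015, 0.003, 0.159, -0.005, -0.003, 165] ,
[0.0, 0.032, 0.009, 0.319, -0.005, -0.002, 165] ,
[0.0, 0.048, 0.017, 0.479, -0.005, -0.002, 165] ,
[0.0, 0.062, 0.028, 0.639, -0.005, -0.001, 165] ,
[0.0, 0.075, 0.041, 0.799, -0.006, -0.001, 165] ,
```

View pics/e7.png

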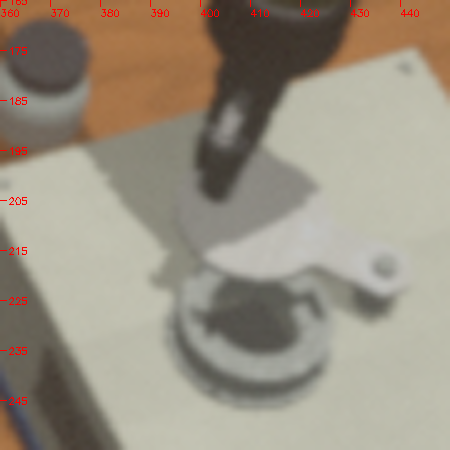

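The cover is swinging, and the collar with its dark slots now shows around (407,228). Continuing.

Request:
drive_tool:
  moves:
    - [[0,0.015,0.003,0.16,-0.003,0,165],[0,0.032,0.009,0.32,-0.003,0,165],[0,0.048,0.017,0.48,-0.003,0,165],[0,0.062,0.028,0.64,-0.003,0,165],[0,0.075,0.041,0.8,-0.003,0,165]]

```text
clock: 6.5
tcp_pos: [0.5312, 0.3222, 0.1766]
orientation: [0.707, 0.008, 0.708, -0.009]
wrist_force: [1.2, -1.9, 0.4]
finger_gap: 0.0304
```

```bash
python3 - <<'E'
from h import *
from clicks import *
im=cams.read_camera("scene");cv2.imwrite("pics/e8.png",crop(im,360,165,90,90,6))
s,p,M=cur();az=np.arctan2(M[1,1],M[0,1])
plan([(p[0],p[1],p[2]+.05*(i+1)/2,az+.0*i,0) for i in range(2)]+[(.53,.2,.29,az+.1,0),(.53,.14,.29,az+.28,0),(.53,.08,.29,az+.46,0)])
E
```

```text
t 6.55 p [0.5312 0.3244 0.1764] yaz 1.543 x [-0.0013  0.0013 -1.    ] j [0.4185 0.4155 0.1247 1.2806 0.0017 0.446 ] F [0.2854 1.7002 0.2785] T [ 0.0293 -0.0552 -0.0472] gap 0.0298
[-0.025, 0.0, -0.0, 0.0, -0.001, -0.001, 0] ,
[-0.05, 0.0, -0.0, 0.0, -0.001, -0.001, 0] ,
[-0.114, -0.124, 0.002, -0.1, -0.001, -0.001, 0] ,
[-0.114, -0.184, 0.004, -0.28, -0.001, -0.001, 0] ,
[-0.114, -0.244, 0.005, -0.46, -0.001, -0.001, 0] ,
```

View pics/e8.png

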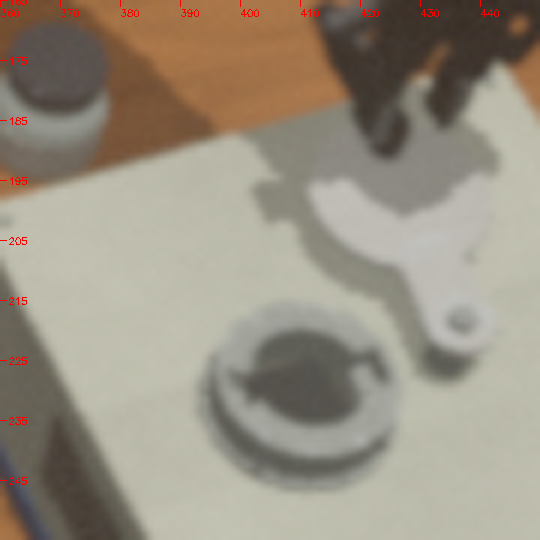

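The cover is fully aside (knob around +90°). Both slots are visible, at about (398,228) and (421,224). Lifting and leaving towards the cradle.

Request:
drive_tool:
  moves:
    - [[-0.025,0,0,0,0,0,150],[-0.05,0,0,-0.05,0,0,100],[-0.075,-0.055,0,-0.23,0,0,0],[-0.1,-0.115,0,-0.41,0,0,0],[-0.114,-0.175,0,-0.59,0,0,0]]

```text
clock: 7.18
tcp_pos: [0.5274, 0.1518, 0.2911]
orientation: [0.68, -0.197, 0.678, 0.198]
wrist_force: [0.7, -0.7, -0.1]
finger_gap: 0.0852
```

```bash
python3 - <<'E'
from h import *
s,p,M=cur();az=np.arctan2(M[1,1],M[0,1])
B=np.array([.543,-.23])
plan([(*(p[:2]+(B-p[:2])*min(1,.062*i/np.linalg.norm(B-p[:2]))),.27-.01*i,az+min(.18*i,2.906-az),0) for i in range(1,6)])
E
```

```text
t 7.17 p [0.5274 0.1518 0.2911] yaz 2.136 x [ 0.0014  0.0014 -1.    ] j [ 0.1332  0.2524  0.1727  1.4895  0.0012 -0.4322] F [ 0.7452 -0.7388 -0.139 ] T [-0.0733 -0.0458 -0.0017] gap 0.0852
[0.031, -0.054, -0.031, -0.18, 0.002, -0.0, 0] ,
[0.041, -0.107, -0.062, -0.36, 0.002, -0.0, 0] ,
[0.051, -0.161, -0.093, -0.54, 0.002, 0.0, 0] ,
[0.061, -0.215, -0.124, -0.72, 0.002, 0.0, 0] ,
[0.071, -0.268, -0.155, -0.77, 0.002, 0.0, 0] ,
```

Request:
drive_tool:
  moves:
    - [[0.03,-0.054,-0.031,-0.18,0.002,0,0],[0.04,-0.107,-0.062,-0.36,0.002,0,0],[0.05,-0.161,-0.093,-0.54,0.002,0,0],[0.06,-0.215,-0.124,-0.72,0.002,0,0],[0.07,-0.268,-0.155,-0.77,0.002,0,0]]

```text
clock: 7.8
tcp_pos: [0.5394, -0.1321, 0.2257]
orientation: [0.554, -0.441, 0.553, 0.44]
wrist_force: [0.7, -0.2, 0.4]
finger_gap: 0.0856
```

```bash
python3 - <<'E'
from h import *
from clicks import *
s,p,M=cur()
im={n:cams.read_camera(n) for n in P}
for n in im: cv2.imwrite(f"pics/{n}3.png",im[n])
cv2.imwrite("pics/f1.png",np.hstack([crop(im["scene"],375,190,65,65,6),crop(im["top"],120,120,65,65,6)]))
cv2.imwrite("pics/f2.png",np.hstack([crop(im["scene"],190,215,95,95,4),crop(im["top"],295,140,95,95,4)]))
B=(.543,-.23)
plan([(.543,-.21,.2,2.906,0)]+[(*B,z,2.906,g) for z,g in((.15,0),(.10,0),(.06,0),(.04,0))])
E
```

```text
t 7.9 p [ 0.5389 -0.1359  0.2241] yaz 2.904 x [-0.0006 -0.0016 -1.    ] j [-0.3904  0.2711  0.0352  1.3348 -0.0017 -1.7238] F [ 0.726   0.583  -0.9666] T [-0.0069  0.022  -0.0095] gap 0.0858
[0.024, -0.021, -0.071, -0.002, -0.002, -0.0, 0] ,
[0.074, -0.026, -0.09, -0.002, -0.002, -0.0, 0] ,
[0.124, -0.026, -0.09, -0.002, -0.002, -0.0, 0] ,
[0.164, -0.026, -0.09, -0.002, -0.002, -0.0, 0] ,
[0.184, -0.026, -0.09, -0.002, -0.002, -0.0, 0] ,
```

View pics/f1.png

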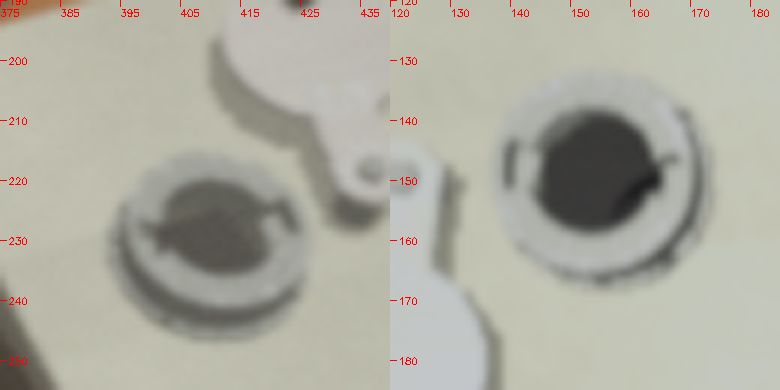

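View pics/f2.png

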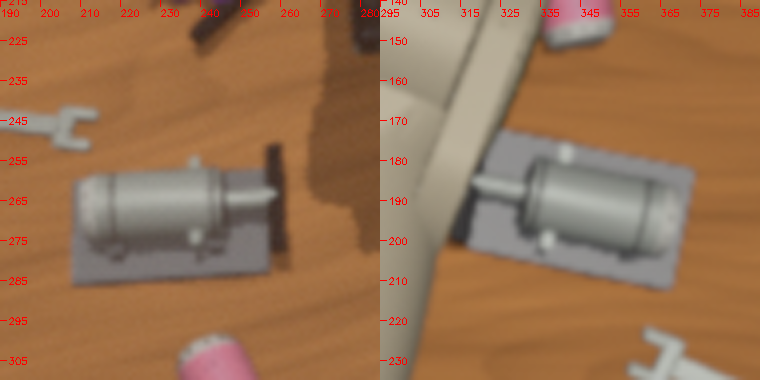

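The steel cartridge is unchanged in the cradle: handle bar at top (317,186), stem from (319,186) to (330,188). I'll come down on the stem.

Request:
drive_tool:
  moves:
    - [[0.024,-0.018,-0.06,0,0,0,0],[0.074,-0.026,-0.09,0,0,0,0],[0.124,-0.026,-0.09,0,0,0,0],[0.164,-0.026,-0.09,0,0,0,0],[0.184,-0.026,-0.09,0,0,0,0]]

```text
clock: 8.52
tcp_pos: [0.5413, -0.2292, 0.0379]
orientation: [0.554, -0.437, 0.556, 0.439]
wrist_force: [0.2, 0.1, -0.1]
finger_gap: 0.0856
```

```bash
python3 - <<'E'
from h import *
from clicks import *
s,p,M=cur()
im={n:cams.read_camera(n) for n in P}
cv2.imwrite("pics/f3.png",np.hstack([crop(im["scene"],210,215,80,80,5),crop(im["top"],285,140,80,80,5)]))
B=(.543,-.23)
plan([(*B,z,2.906,g) for z,g in((.035,0),(.024,100),(.024,255),(.024,255),(.024,255))])
print(proj("scene",[p,p-.019*M[:,0]]),proj("top",[p]))
E
```

```text
t 8.62 p [ 0.541  -0.2287  0.0379] yaz 2.907 x [-0.0049  0.001  -1.    ] j [-0.5357  0.4404 -0.1924  0.9427 -0.0016 -1.8718] F [-0.3276  0.4857  0.5509] T [-0.0197  0.0101 -0.0107] gap 0.0855
[0.003, -0.002, -0.001, 0.001, -0.0, -0.005, 0] ,
[0.014, -0.002, -0.001, 0.001, -0.0, -0.005, 100] ,
[0.014, -0.002, -0.001, 0.001, -0.0, -0.005, 255] ,
[0.014, -0.002, -0.001, 0.001, -0.0, -0.005, 255] ,
[0.014, -0.002, -0.001, 0.001, -0.0, -0.005, 255] ,
[[251.3132 263.3351]
 [250.9676 260.2628]] [[326.1332 187.2376]]
```

View pics/f3.png

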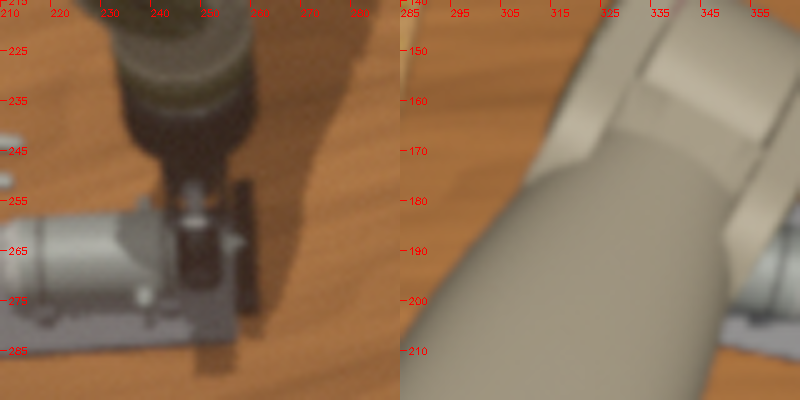

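The fingers sit midway between the barrel and the handle bar, at scene (248,266). Closing on the stem.

Request:
drive_tool:
  moves:
    - [[0.006,-0.002,-0.001,0,0,-0.005,0],[0.014,-0.002,-0.001,0,0,-0.005,120],[0.014,-0.002,-0.001,0,0,-0.005,255],[0.014,-0.002,-0.001,0,0,-0.005,255],[0.014,-0.002,-0.001,0,0,-0.005,255]]
  squeeze: 90

```text
clock: 9.25
tcp_pos: [0.5429, -0.2303, 0.0243]
orientation: [0.555, -0.438, 0.555, 0.438]
wrist_force: [-0.6, -0.6, 0.5]
finger_gap: 0.0121
```

```bash
python3 - <<'E'
from h import *
s,p,M=cur();az=np.arctan2(M[1,1],M[0,1])
plan([(p[0],p[1],p[2]+.04,az,255),(p[0],p[1],p[2]+.09,az,255),(p[0],p[1],p[2]+.14,az,255),(p[0],p[1],p[2]+.18,az-.18,255),(p[0],p[1],p[2]+.2,az-.36,255)])
E
```

```text
t 9.25 p [ 0.5429 -0.2303  0.0243] yaz 2.907 x [ 0.0007 -0.0006 -1.    ] j [-0.5371  0.4529 -0.2098  0.9073 -0.0001 -1.8733] F [-0.5631 -0.6337  0.5236] T [ 0.0293  0.008  -0.0072] gap 0.0121
[-0.04, -0.0, -0.0, -0.0, -0.0, 0.001, 255] ,
[-0.09, -0.0, -0.0, -0.0, -0.0, 0.001, 255] ,
[-0.14, -0.0, -0.0, -0.0, -0.0, 0.001, 255] ,
[-0.18, -0.0, -0.0, 0.18, -0.0, 0.001, 255] ,
[-0.2, -0.0, -0.0, 0.36, -0.0, 0.001, 255] ,
```

Request:
drive_tool:
  moves:
    - [[0,0,0,0,0,0,255],[-0.02,0,0,0,0,0,255],[-0.05,0,0,0,0,0,255],[-0.09,0,0,0,0,0,255],[-0.13,0,0,0,0,0,255]]

```text
clock: 9.88
tcp_pos: [0.5426, -0.2301, 0.1556]
orientation: [0.555, -0.438, 0.555, 0.438]
wrist_force: [-0.1, 0.5, -0.6]
finger_gap: -0.0001
```

```bash
python3 - <<'E'
from h import *
from clicks import *
im={n:cams.read_camera(n) for n in P}
cv2.imwrite("pics/f4.png",np.hstack([crop(im["scene"],200,185,100,100,4),crop(im["top"],285,140,100,100,4)]))
s,p,M=cur();az=np.arctan2(M[1,1],M[0,1])
print(s["finger_gap"],s["wrist_force"],s["ft_torque"],s["joint_pos"],p,az)
E
```

```text
0.00030912278156566093 [ 0.751  -0.6252  0.2751] [0.0641 0.031  0.0361] [-0.537   0.3545 -0.0067  1.1996 -0.0001 -1.8734] [ 0.5456 -0.2318  0.1598] 2.907149067558777
```

View pics/f4.png

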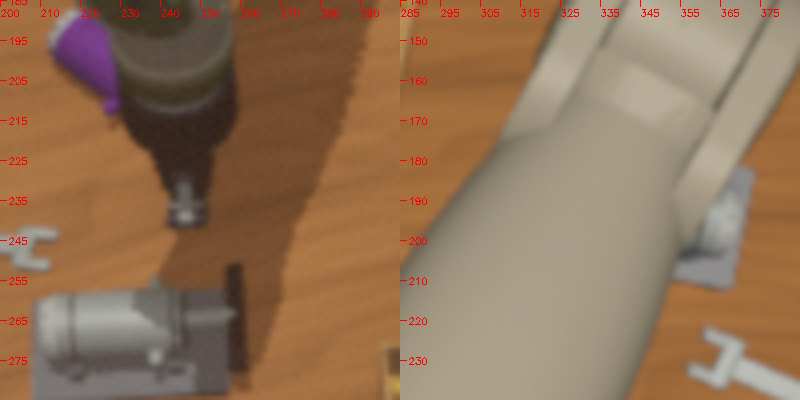

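```bash
python3 - <<'E'
from h import *
s,p,M=cur()
print(p,proj("scene",[p,p+[0,0,.01],p+[0,0,.02]]),s["finger_gap"])
E
```

```text
[ 0.5456 -0.2318  0.1598] [[248.4311 243.7762]
 [248.2179 241.922 ]
 [248.0023 240.0458]] 0.00030912278156566093
```

The grasp missed: gap 0 with the cartridge still in the cradle. The visible fingertip is about 13 mm above the reported TCP, the same discrepancy as at the knob, so the fingers closed across the top of the stem. I'll redo it about 14 mm deeper.

```bash
python3 - <<'E'
from h import *
B=(.543,-.23)
plan([(*B,z,2.906,g) for z,g in((.13,120),(.10,120),(.06,120),(.03,120),(.012,120))])
E
```

```text
t 9.97 p [ 0.5456 -0.2318  0.1598] yaz 2.907 x [ 0.0085 -0.0052 -1.    ] j [-0.537   0.3545 -0.0067  1.1996 -0.0001 -1.8734] F [ 0.751  -0.6252  0.2751] T [0.0641 0.031  0.0361] gap 0.0003
[0.03, 0.003, 0.001, 0.001, -0.003, 0.009, 120] ,
[0.06, 0.003, 0.001, 0.001, -0.003, 0.009, 120] ,
[0.1, 0.004, 0.001, 0.001, -0.003, 0.009, 120] ,
[0.13, 0.004, 0.002, 0.001, -0.003, 0.009, 120] ,
[0.148, 0.004, 0.002, 0.001, -0.003, 0.009, 120] ,
```

Request:
drive_tool:
  moves:
    - [[0,0.002,0.001,0,-0.003,0.009,120],[0.04,0.003,0.001,0,-0.003,0.009,120],[0.08,0.004,0.001,0,-0.003,0.009,120],[0.12,0.004,0.001,0,-0.003,0.009,120],[0.145,0.004,0.002,0,-0.003,0.009,120]]

```text
clock: 10.6
tcp_pos: [0.5411, -0.2284, 0.0111]
orientation: [0.554, -0.436, 0.556, 0.44]
wrist_force: [-0.3, 0.5, -0.4]
finger_gap: 0.0453
```

```bash
python3 - <<'E'
from h import *
B=(.543,-.23)
from clicks import *
im=cams.read_camera("scene")
cv2.imwrite("pics/f5.png",crop(im,210,215,80,80,6))
plan([(*B,z,2.906,g) for z,g in((.012,120),(.011,180),(.011,255),(.011,255),(.011,255))])
E
```

```text
t 10.65 p [ 0.5395 -0.2273  0.0083] yaz 2.907 x [-0.0076  0.0047 -1.    ] j [-0.5359  0.4693 -0.2279  0.8825  0.0001 -1.8722] F [-0.5236 -0.7918 -1.6003] T [-0.0525  0.0196  0.0401] gap 0.0453
[-0.004, -0.004, -0.002, 0.001, 0.003, -0.009, 120] ,
[-0.003, -0.004, -0.002, 0.001, 0.003, -0.009, 180] ,
[-0.003, -0.004, -0.002, 0.001, 0.003, -0.009, 255] ,
[-0.003, -0.004, -0.002, 0.001, 0.003, -0.009, 255] ,
[-0.003, -0.004, -0.002, 0.001, 0.003, -0.009, 255] ,
```

View pics/f5.png

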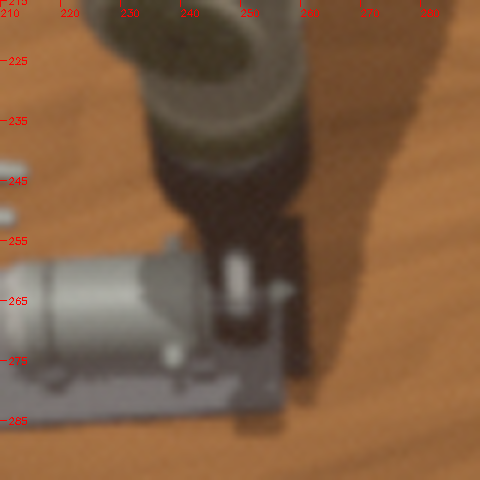

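The finger now reaches well below the stem, with its tip at (249,272). Closing.

Request:
drive_tool:
  moves:
    - [[-0.002,-0.004,-0.002,0,0.003,-0.009,120],[-0.003,-0.004,-0.002,0,0.003,-0.009,255],[-0.003,-0.004,-0.002,0,0.003,-0.009,255],[-0.003,-0.004,-0.002,0,0.003,-0.009,255],[-0.003,-0.004,-0.002,0,0.003,-0.009,255]]
  squeeze: 90

```text
clock: 11.28
tcp_pos: [0.5441, -0.2308, 0.0129]
orientation: [0.556, -0.439, 0.555, 0.437]
wrist_force: [0.4, 0.3, 6.2]
finger_gap: 0.0108
```

```bash
python3 - <<'E'
from h import *
s,p,M=cur();az=np.arctan2(M[1,1],M[0,1])
plan([(.543,-.23,p[2]+.01,az,255),(.543,-.23,p[2]+.03,az,255),(.543,-.23,p[2]+.07,az,255),(.543,-.23,p[2]+.11,az,255),(.543,-.23,p[2]+.16,az,255)])
E
```

```text
t 11.28 p [ 0.5441 -0.2308  0.0129] yaz 2.907 x [ 0.003  -0.0018 -1.    ] j [-0.537   0.4644 -0.2232  0.8798  0.     -1.8733] F [0.3899 0.3427 6.1978] T [ 0.1031  0.0416 -0.0452] gap 0.0108
[-0.01, 0.001, 0.001, -0.0, -0.001, 0.003, 255] ,
[-0.03, 0.001, 0.0, -0.0, -0.001, 0.003, 255] ,
[-0.07, 0.001, 0.0, -0.0, -0.001, 0.003, 255] ,
[-0.11, 0.001, 0.0, -0.0, -0.001, 0.003, 255] ,
[-0.16, 0.001, 0.0, -0.0, -0.001, 0.003, 255] ,
```

Request:
drive_tool:
  moves:
    - [[0,0,0,0,0,0,255],[0,0,0,0,0,0,255],[-0.003,0,0,0,0,0,255],[-0.006,0,0,0,0,0,255],[-0.008,0,0,0,0,0,255]]

```text
clock: 11.9
tcp_pos: [0.5437, -0.2305, 0.0206]
orientation: [0.555, -0.439, 0.555, 0.437]
wrist_force: [-1.1, -0.0, -3.2]
finger_gap: 0.0108
```

```bash
python3 - <<'E'
from h import *
from clicks import *
im=cams.read_camera("scene")
cv2.imwrite("pics/f6.png",crop(im,195,205,95,95,6))
plan([])
E
```

```text
t 11.95 p [ 0.544  -0.2306  0.0209] yaz 2.907 x [ 0.0027 -0.0014 -1.    ] j [-0.5369  0.4563 -0.2137  0.8977  0.0002 -1.8733] F [-0.3489  0.0903 -2.4955] T [ 0.2147 -0.0373  0.0264] gap 0.0109
```

View pics/f6.png

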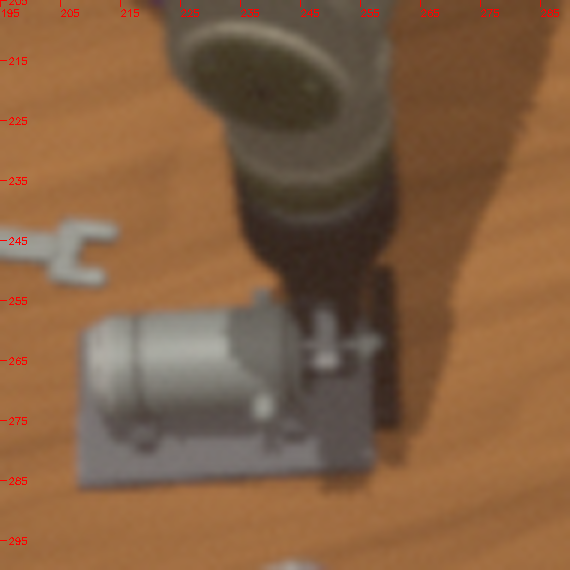

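The grip holds: gap steady at 10.9 mm and about 3 N of weight carried, so the stem is thinner than stated. Before choosing where to stand it upright, I'll fit a rough planar kinematic model from the logged joint data.

```bash
cat > kin.py <<'E'
import numpy as np
D=[([.1949,-.541,.2051],[-1.3646,.3131,.0461,1.3036]),([.3398,-.2908,.2706],[-.8878,.0512,-.1162,1.4025]),([.4825,-.0416,.2708],[-.2516,.1231,-.0359,1.4101]),([.6251,.2047,.2699],[.195,.4847,.4586,1.5436]),([.6247,.2049,.187],[.1944,.485,.2582,1.3455]),([.5566,.2352,.1876],[.2662,.3804,.0998,1.2955]),([.5312,.3244,.1764],[.4185,.4155,.1247,1.2806]),([.5274,.1518,.2911],[.1332,.2524,.1727,1.4895]),([.5389,-.1359,.2241],[-.3904,.2711,.0352,1.3348]),([.541,-.2287,.0379],[-.5357,.4404,-.1924,.9427]),([.544,-.2306,.0209],[-.5369,.4563,-.2137,.8977])]
A=[];b=[]
for p,j in D:
    az=np.arctan2(p[1],p[0]);r=np.hypot(p[0],p[1]);rp=r*np.cos(az-j[0]);
    s,c=np.sin,np.cos;f=j[1]-j[2]
    A+=[[1,0,s(j[1]),c(j[1]),s(f),c(f)],[0,1,c(j[1]),-s(j[1]),c(f),-s(f)]];b+=[rp,p[2]]
    #print(r*np.sin(az-j[0]))
A=np.array(A);b=np.array(b)
x,res,rk,sv=np.linalg.lstsq(A,b,rcond=None)
if __name__=="__main__":
    print(x.round(4),sv.round(3),np.abs(A@x-b).max())
    print("L1",np.hypot(*x[2:4]),"L2",np.hypot(*x[4:6]))
E
python3 kin.py
```

```text
[ 1.000e-04 -2.306e-01  5.162e-01  7.000e-04  5.470e-02  4.096e-01] [5.715 5.715 0.483 0.483 0.326 0.326] 0.002262510496635728
L1 0.5162096549273553 L2 0.41319582563906637
```

The desk between box and purifier is tight, so the plan is:
1. Pitch the tool to horizontal, which brings the cartridge upright.
2. Lower the foot into the bore until the lugs rest on the collar, or until it stands in the port.
3. Let go and regrasp the bar from above.

First lift and yaw.

```bash
cat >> h.py <<'E'
def orient(a,b):
    h=np.array([np.cos(a),np.sin(a),0]);x=np.cos(b)*np.array([0,0,-1.])+np.sin(b)*h
    y=np.array([-np.sin(a),np.cos(a),0]);return np.c_[x,y,np.cross(x,y)]
E
python3 - <<'E'
from h import *
a0=2.907-np.pi/2
plan([(.544,-.23,.06,orient(a0,0),255),(.545,-.23,.11,orient(a0,0),255),(.55,-.20,.16,orient(a0-.15,0),255),(.56,-.16,.2,orient(a0-.33,0),255),(.57,-.12,.24,orient(a0-.5,0),255)])
E
```

```text
t 11.95 p [ 0.544  -0.2306  0.0209] yaz 2.907 x [ 0.0027 -0.0014 -1.    ] j [-0.5369  0.4563 -0.2137  0.8977  0.0002 -1.8733] F [-0.3489  0.0903 -2.4955] T [ 0.2147 -0.0373  0.0264] gap 0.0109
[-0.039, 0.0, 0.001, 0.0, -0.001, 0.003, 255] ,
[-0.089, -0.001, 0.001, 0.0, -0.001, 0.003, 255] ,
[-0.139, 0.001, 0.031, 0.15, -0.001, 0.003, 255] ,
[-0.179, 0.0, 0.072, 0.33, -0.0, 0.003, 255] ,
[-0.219, -0.0, 0.113, 0.5, 0.0, 0.003, 255] ,
```

Request:
drive_tool:
  moves:
    - [[-0.03,0,0,0,0,0,255],[-0.075,0,0,0,0,0,255],[-0.12,0,0.02,0.13,0,0,255],[-0.165,0,0.06,0.3,0,0,255],[-0.21,0,0.1,0.48,0,0,255]]

```text
clock: 12.58
tcp_pos: [0.5666, -0.1323, 0.2322]
orientation: [0.645, -0.292, 0.644, 0.291]
wrist_force: [0.3, 0.8, -3.3]
finger_gap: 0.0108
```

```bash
python3 - <<'E'
from h import *
from clicks import *
im=cams.read_camera("scene");cv2.imwrite("pics/f7.png",crop(im,190,140,150,130,5)[:600])
s,p,M=cur();a=np.arctan2(M[1,1],M[0,1])-np.pi/2
plan([(.575+.002*i,-.11+.02*i,.25+.022*i,orient(a-.01*i,.18*i),255) for i in range(1,6)])
E
```

```text
t 12.62 p [ 0.5695 -0.128   0.2392] yaz 2.417 x [ 0.0121 -0.0007 -0.9999] j [-0.3606  0.3134  0.1293  1.3751  0.0037 -1.2066] F [2.4446 3.1482 2.6049] T [ 0.3413 -0.3188  0.038 ] gap 0.0106
[-0.033, 0.019, 0.034, 0.011, -0.172, 0.009, 255] ,
[-0.055, 0.031, 0.05, 0.022, -0.352, 0.006, 255] ,
[-0.077, 0.042, 0.067, 0.032, -0.532, 0.001, 255] ,
[-0.099, 0.054, 0.083, 0.042, -0.712, -0.005, 255] ,
[-0.121, 0.065, 0.1, 0.051, -0.892, -0.014, 255] ,
```

View pics/f7.png

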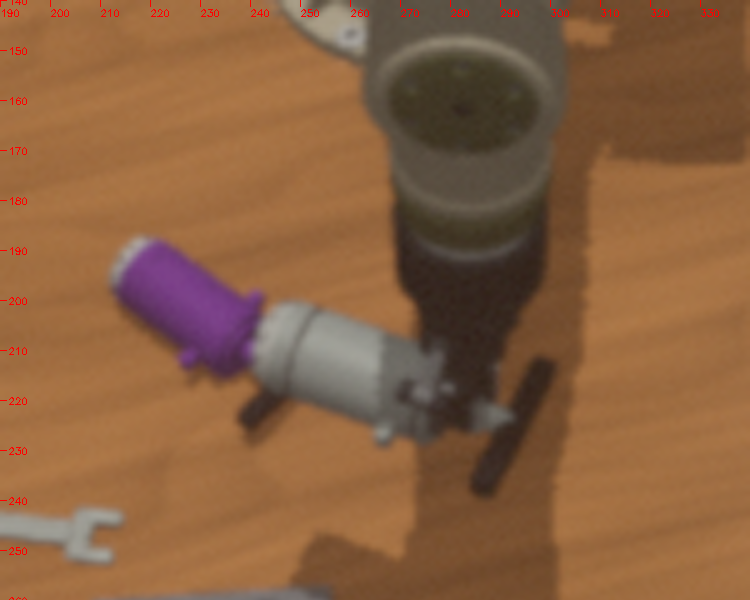

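The cartridge is held level in the gripper (barrel at (262,212), bar at (292,225)). Pitching up.

Request:
drive_tool:
  moves:
    - [[-0.033,0.019,0.034,0.011,-0.172,0,255],[-0.055,0.031,0.05,0.022,-0.352,0,255],[-0.077,0.042,0.067,0.032,-0.532,0,255],[-0.099,0.054,0.083,0.042,-0.71,-0.005,255],[-0.121,0.065,0.1,0.05,-0.89,-0.014,255]]

```text
clock: 13.25
tcp_pos: [0.5853, -0.0101, 0.3613]
orientation: [0.871, -0.128, 0.302, 0.366]
wrist_force: [0.7, 0.0, -3.7]
finger_gap: 0.0109
```

```bash
python3 - <<'E'
from h import *
import kin
s,p,M=cur();j=s["joint_pos"]
x=kin.x;f=j[1]-j[2]
rw=x[0]+x[2]*np.sin(j[1])+x[3]*np.cos(j[1])+x[4]*np.sin(f)+x[5]*np.cos(f)
zw=x[1]+x[2]*np.cos(j[1])-x[3]*np.sin(j[1])+x[4]*np.cos(f)-x[5]*np.sin(f) # = z0' ; wrist z = zw+Lt
# lateral offset d
c,sn=np.cos(j[0]),np.sin(j[0]); d=.0806
W=np.array([rw*c-d*sn,rw*sn+d*c])
# p = W + Lt*M[:,0] (z: zw+Lt + Lt*xz)
print("W",W,"dif",p[:2]-W,"Lt est",(p[:2]-W)/M[:2,0],(p[2]-zw)/(1+M[2,0]))
a=np.arctan2(M[1,1],M[0,1])-np.pi/2;b=np.arctan2(np.hypot(M[0,0],M[1,0]),-M[2,0]);print("a",a,"b",b)
plan([])
E
```

```text
W [ 0.3847 -0.177 ] dif [0.2006 0.1669] Lt est [0.3646 0.2983] 0.3331895077651613
a 0.795783678218986 b 0.9022511279072846
t 13.25 p [ 0.5853 -0.0101  0.3613] yaz 2.367 x [ 0.5503  0.5594 -0.6198] j [-0.6227  0.0094 -0.2472  1.1218  0.8873 -1.3281] F [ 0.6694  0.0436 -3.6522] T [-0.812   0.8556 -0.022 ] gap 0.0109
```

```bash
python3 - <<'E'
from h import *
s,p,M=cur();a=.79
plan([(.585-.004*i,-.01+.012*i,.36+.001*i,orient(a,min(.902+.16*i,1.571)),255) for i in range(1,6)])
E
```

```text
t 13.25 p [ 0.5853 -0.0101  0.3613] yaz 2.367 x [ 0.5503  0.5594 -0.6198] j [-0.6227  0.0094 -0.2472  1.1218  0.8873 -1.3281] F [ 0.6694  0.0436 -3.6522] T [-0.812   0.8556 -0.022 ] gap 0.0109
[0.005, 0.012, 0.003, 0.006, -0.16, -0.003, 255] ,
[0.008, 0.023, 0.008, 0.005, -0.32, -0.004, 255] ,
[0.012, 0.034, 0.012, 0.005, -0.48, -0.004, 255] ,
[0.016, 0.045, 0.016, 0.005, -0.64, -0.005, 255] ,
[0.02, 0.057, 0.021, 0.005, -0.669, -0.005, 255] ,
```

Request:
drive_tool:
  moves:
    - [[0.005,0.012,0.003,0.005,-0.16,-0.003,255],[0.008,0.023,0.008,0.005,-0.32,-0.004,255],[0.012,0.034,0.012,0.005,-0.48,-0.004,255],[0.016,0.045,0.016,0.005,-0.64,-0.005,255],[0.02,0.057,0.02,0.005,-0.67,-0.005,255]]

```text
clock: 13.88
tcp_pos: [0.588, 0.0194, 0.3507]
orientation: [0.927, -0.021, 0.052, 0.371]
wrist_force: [1.2, -1.3, -3.5]
finger_gap: 0.0108
```

```bash
python3 - <<'E'
from h import *
from clicks import *
im={n:cams.read_camera(n) for n in P}
for n in im: cv2.imwrite(f"pics/{n}4.png",im[n])
plan([])
s,p,M=cur()
print(proj("scene",[p]),proj("top",[p]))
E
```

```text
t 13.97 p [0.5873 0.0204 0.3502] yaz 2.334 x [ 0.7184  0.6865 -0.1128] j [-0.7215 -0.0242 -0.8173  0.1265  1.4285 -0.9178] F [-0.7597  0.1991 -3.4893] T [-1.0581  1.1203  0.0833] gap 0.0106
[[343.8225 193.246 ]] [[226.4501 154.2251]]
```

View pics/scene4.png

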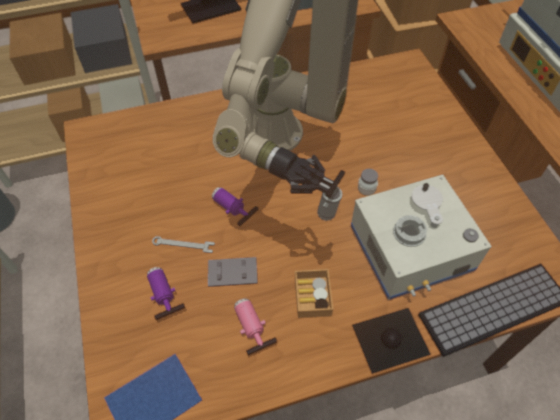

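View pics/top4.png

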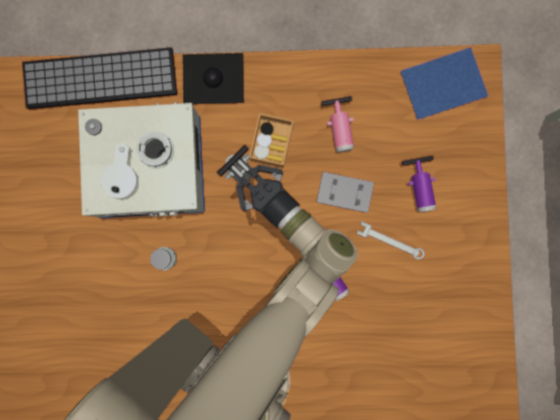

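The cartridge is nearly upright with j5 close to its limit. Moving towards the port relaxes j5, so I'll carry it over the port at height.

```bash
python3 - <<'E'
from h import *
s,p,M=cur();a=.77
B=np.array([.645,.235,.36])
plan([(*(p+(B-p)*min(1,i/4.5)),orient(a,min(1.46+.03*i,1.571)),255) for i in range(1,6)])
E
```

```text
t 13.97 p [0.5873 0.0204 0.3502] yaz 2.334 x [ 0.7184  0.6865 -0.1128] j [-0.7215 -0.0242 -0.8173  0.1265  1.4285 -0.9178] F [-0.7597  0.1991 -3.4893] T [-1.0581  1.1203  0.0833] gap 0.0106
[0.042, 0.026, 0.007, 0.002, -0.032, 0.007, 255] ,
[0.083, 0.051, 0.014, 0.002, -0.062, 0.007, 255] ,
[0.125, 0.077, 0.021, 0.003, -0.092, 0.007, 255] ,
[0.167, 0.102, 0.028, 0.003, -0.113, 0.007, 255] ,
[0.188, 0.115, 0.032, 0.003, -0.113, 0.007, 255] ,
```

Request:
drive_tool:
  moves:
    - [[0.042,0.026,0.007,0.002,-0.032,0.007,255],[0.083,0.051,0.014,0.002,-0.062,0.007,255],[0.125,0.077,0.021,0.003,-0.092,0.007,255],[0.167,0.102,0.028,0.003,-0.113,0.007,255],[0.188,0.115,0.032,0.003,-0.113,0.007,255]]

```text
clock: 14.6
tcp_pos: [0.6694, 0.1723, 0.3673]
orientation: [0.925, -0.003, 0.009, 0.38]
wrist_force: [0.7, -0.7, -5.0]
finger_gap: 0.0106
```

```bash
python3 - <<'E'
from h import *
from clicks import *
plan([(.645,.235,.36,orient(.77,1.571),255)])
im={n:cams.read_camera(n) for n in P}
for n in im: cv2.imwrite(f"pics/{n}5.png",im[n])
cv2.imwrite("pics/g1.png",crop(im["scene"],370,140,100,110,5))
cv2.imwrite("pics/g2.png",crop(im["top"],90,90,140,110,5))
s,p,M=cur()
print(proj("scene",[p]),proj("top",[p]))
E
```

```text
t 14.6 p [0.6694 0.1723 0.3673] yaz 2.35 x [ 0.7116  0.7024 -0.0181] j [-0.3122  0.1881 -1.0231 -1.1719  1.0907 -0.0338] F [ 0.72   -0.7057 -5.0163] T [-1.2144  1.1679 -0.1035] gap 0.0106
[0.027, 0.062, -0.007, -0.001, -0.018, -0.009, 255] ,
[[415.2437 198.563 ]] [[154.3962 119.5237]]
```

View pics/g1.png

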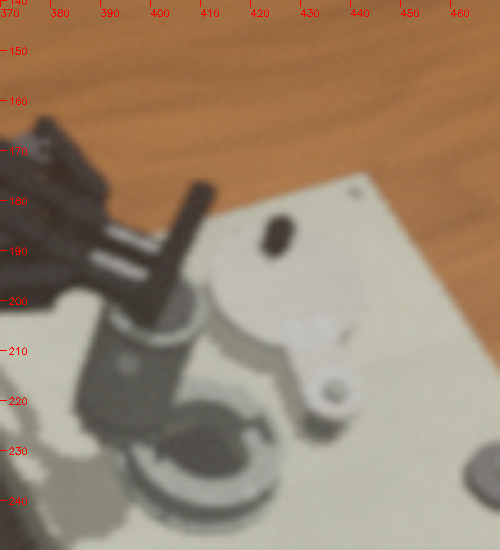

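View pics/g2.png

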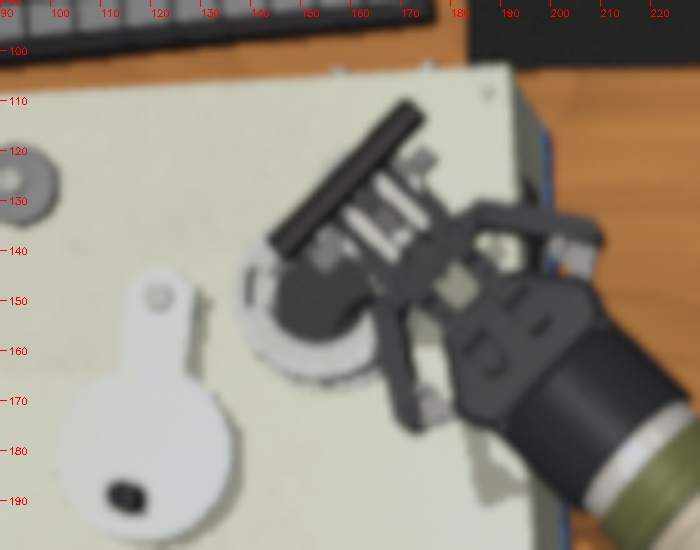

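```bash
python3 - <<'E'
from h import *
s,p,M=cur()
bar,e=tri((405,190),(158.8,125));print("bar",bar,e)
b1,_=tri((411,177.5),(146.5,138.5));b2,_=tri((399,203),(171.5,111.5));print(b1,b2,b2-b1)
print("rel in tool",M.T@(bar-p))
# draw predicted cartridge for upright with bar at bar+[0,0,.006]
im=cv2.imread("pics/scene5.png")
def ring(c,ax,r,n=40):
    ax=ax/np.linalg.norm(ax);u=np.cross(ax,[1,0,0]);u/=np.linalg.norm(u);v=np.cross(ax,u)
    t=np.linspace(0,2*np.pi,n);return c+r*(np.outer(np.cos(t),u)+np.outer(np.sin(t),v))
for tilt,col in((0,(0,0,255)),):
    ax=np.array([0,0,1.])
    o=bar-ax*.145
    for h,r in((0,.0215),(.009,.026),(.103,.026)):
        q=proj("scene",ring(o+ax*h,ax,r)); cv2.polylines(im,[np.round(q*16).astype(int)],True,col,1,shift=4)
from clicks import *
cv2.imwrite("pics/g3.png",crop(im,365,165,70,80,7))
E
```

```text
bar [0.6475 0.1606 0.3859] 0.008874844435294245
[0.6179 0.1885 0.3895] [0.6776 0.1322 0.3824] [ 0.0597 -0.0563 -0.007 ]
rel in tool [-0.0269  0.0003  0.0194]
```

View pics/g3.png

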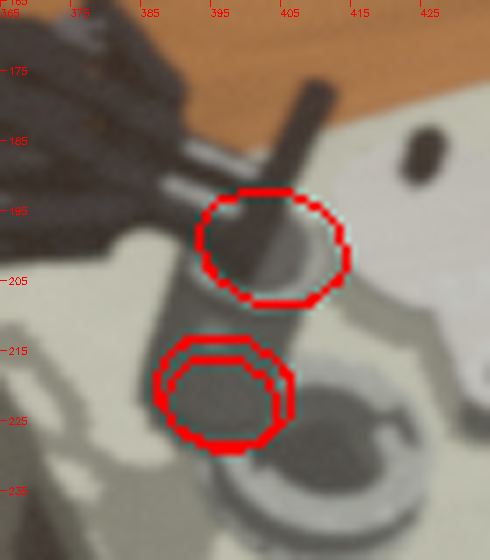

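```bash
python3 - <<'E'
from h import *
print(tri((411,228),(155,148.7)))
for z in(.17,.176): print(onz("scene",(411,228),z),onz("top",(155,148.7),z))
pin,_=tri((437,218.2),(121.8,149.4)); yaw=.038
print("from pin",pin[:2]-.08*np.array([-np.sin(yaw),np.cos(yaw)]))
# draw rings
def ring(c,r,n=80):
    t=np.linspace(0,2*np.pi,n);return np.c_[c[0]+r*np.cos(t),c[1]+r*np.sin(t),np.full(n,c[2])]
from clicks import *
out=[]
for n,x0,y0 in(("scene",375,190),("top",120,120)):
    im=cv2.imread(f"pics/{n}3.png");c=im[y0:y0+65,x0:x0+65];c=cv2.resize(c,None,fx=6,fy=6,interpolation=2)
    for r in(.044,.028):
        q=(proj(n,ring((.636,.2265,.172),r))-[x0-.5,y0-.5])*6
        cv2.polylines(c,[np.round(q).astype(int)],True,(0,0,255),1)
    out.append(c)
cv2.imwrite("pics/g4.png",np.hstack(out))
E
```

```text
(array([0.6378, 0.2257, 0.1684]), np.float64(0.0010462696421820864))
[0.6387 0.2255 0.17  ] [0.6373 0.2248 0.17  ]
[0.6419 0.2226 0.176 ] [0.6362 0.2234 0.176 ]
from pin [0.6383 0.2281]
```

View pics/g4.png

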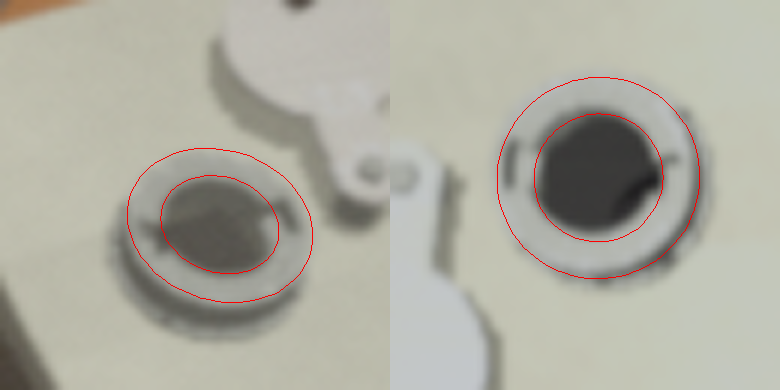

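The collar centre is at about (0.638, 0.226), and the ray and pin estimates agree to 2 mm. J3 was at its limit, so I'll rotate the approach direction to about 1.05 rad and centre the cartridge above the port.

```bash
python3 - <<'E'
from h import *
s,p,M=cur();a=.779
B=np.array([.6525,.251,.355])
plan([(*(p+(B-p)*min(1,i/4)),orient(a+.27*min(1,i/4),1.571),255) for i in range(1,6)])
E
```

```text
t 14.7 p [0.6664 0.1792 0.366 ] yaz 2.363 x [ 0.7025  0.7115 -0.0193] j [-0.3035  0.1887 -1.0246 -1.1713  1.0949 -0.036 ] F [-0.1229 -0.381  -4.3811] T [-1.2334  1.1581 -0.0354] gap 0.0108
[0.01, 0.015, -0.003, -0.002, -0.019, 0.055, 255] ,
[0.021, 0.03, -0.005, -0.003, -0.019, 0.122, 255] ,
[0.031, 0.045, -0.008, -0.003, -0.019, 0.19, 255] ,
[0.042, 0.06, -0.01, -0.004, -0.019, 0.257, 255] ,
[0.042, 0.06, -0.01, -0.004, -0.019, 0.257, 255] ,
```

Request:
drive_tool:
  moves:
    - [[0.01,0.015,-0.003,-0.002,-0.019,0.055,255],[0.021,0.03,-0.005,-0.003,-0.019,0.122,255],[0.031,0.045,-0.008,-0.003,-0.019,0.19,255],[0.042,0.06,-0.01,-0.004,-0.019,0.257,255],[0.042,0.06,-0.01,-0.004,-0.019,0.257,255]]

```text
clock: 15.32
tcp_pos: [0.6544, 0.2508, 0.3546]
orientation: [0.866, 0.0, 0.001, 0.501]
wrist_force: [0.1, 0.2, -2.7]
finger_gap: 0.0107
```

```bash
cat >> h.py <<'E'
def ringa(c,ax,r,n=60):
    ax=np.array(ax,float);ax/=np.linalg.norm(ax);u=np.cross(ax,[1,0,0]);u/=np.linalg.norm(u);v=np.cross(ax,u)
    t=np.linspace(0,2*np.pi,n);return np.array(c)+r*(np.outer(np.cos(t),u)+np.outer(np.sin(t),v))
def overlay(im,n,x0,y0,w,h,s,rings,ptlists=()):
    c=cv2.resize(im[y0:y0+h,x0:x0+w],None,fx=s,fy=s,interpolation=2)
    for X in list(rings)+list(ptlists):
        q=(proj(n,X)-[x0-.5,y0-.5])*s
        cv2.polylines(c,[np.round(q).astype(int)],False,(0,0,255),1)
    return c
E
python3 - <<'E'
from h import *
im={n:cams.read_camera(n) for n in P}
for n in im: cv2.imwrite(f"pics/{n}6.png",im[n])
plan([])
s,p,M=cur()
ax=M[:,2];C=p-.029*M[:,0]; o=C-ax*.124
R=[ringa(o,ax,.0215),ringa(o+ax*.103,ax,.026),ringa((.638,.226,.170),[0,0,1],.028)]
bar=[o+ax*.145+M[:,1]*.045,o+ax*.145-M[:,1]*.045]
cv2.imwrite("pics/g5.png",np.hstack([overlay(im["scene"],"scene",370,150,80,95,5,R,[bar]),overlay(im["top"],"top",100,95,80,95,5,R,[bar])]))
E
```

```text
t 15.43 p [0.6537 0.2505 0.3549] yaz 2.618 x [ 0.4998  0.8661 -0.0008] j [-0.2291  0.3161 -0.9297 -1.2429  1.2765 -0.0022] F [-0.3752 -0.7443 -2.1754] T [-1.4375  0.833  -0.0139] gap 0.011
```

View pics/g5.png

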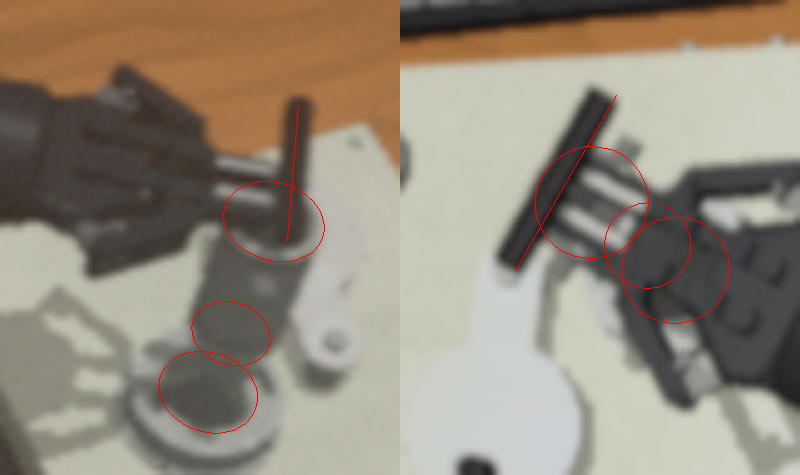

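```bash
python3 - <<'E'
from h import *
from clicks import *
im=cv2.imread("pics/scene6.png")
c=cv2.convertScaleAbs(crop(im,390,165,60,75,8),alpha=1.6,beta=0)
t=cv2.convertScaleAbs(crop(cv2.imread("pics/top6.png"),115,100,38,75,8),alpha=1.3,beta=0)
cv2.imwrite("pics/g6.png",np.hstack([c,t]))
E
```

```text
(no output)
```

View pics/g6.png

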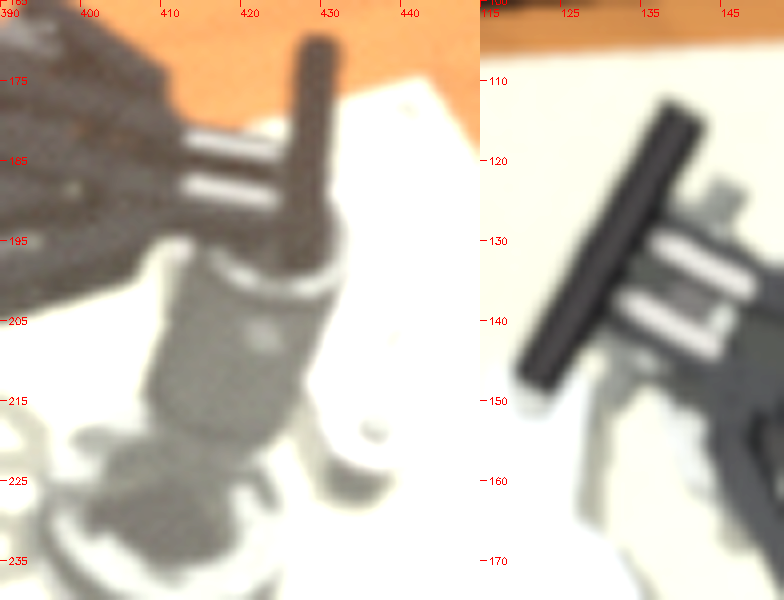

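```bash
python3 - <<'E'
from h import *
from scipy.optimize import least_squares
p=np.array([.6537,.2505,.3549]);a=np.arctan2(.8661,.4998);M=orient(a,1.571)
bs=np.array([-.35,.85]);bt=np.array([-.35,.5])
def model(q):
    dx,dy,dz,th=q
    ax=np.cos(th)*M[:,2]+np.sin(th)*M[:,0]   # top leans +x tool for th>0
    bar=p+M@np.array([dx,dy,dz]);o=bar-.145*ax
    t=proj("scene",ringa(o+.103*ax,ax,.026,200));f=proj("scene",ringa(o+.009*ax,ax,.026,200));f0=proj("scene",ringa(o,ax,.0215,200))
    b=proj("top",[bar+.003*ax])[0]
    be=proj("scene",[bar+M[:,1]*.045,bar-M[:,1]*.045])
    return np.array([(t[:,0].min()+t[:,0].max())/2+bs[0],t[:,1].max()+bs[1],(f[:,0].min()+f[:,0].max())/2+bs[0],f0[:,1].max()+bs[1],b[0]+bt[0],b[1]+bt[1],be[:,0].mean()+bs[0],be[:,1].mean()+bs[1]]),bar,o,ax
obs=np.array([422.9,201.9,417.4,221.9,131.3,130.8,428.8,184.5])
r=least_squares(lambda q:(model(q)[0]-obs),[-.027,0,.02,0])
m,bar,o,ax=model(r.x);print(r.x,(m-obs).round(2));print("bar",bar,"foot",o,"ax",ax)
E
```

```text
[-0.0287  0.0002  0.0244 -0.0078] [ 1.48 -0.12 -0.63  0.86  0.05  0.1  -0.77 -0.63]
bar [0.6392 0.2257 0.3793] foot [0.6398 0.2267 0.2343] ax [-0.004  -0.0069  1.    ]
```

```bash
python3 - <<'E'
from h import *
print(tri((411.35,227.15),(155.35,148.2)),onz("scene",(411.35,227.15),.176),onz("top",(155.35,148.2),.176))
D=np.array([.0,0])
a=np.arctan2(.8661,.4998)
plan([(.652,.250,.355-.015*i,orient(a,1.571),255) for i in range(1,6)])
E
```

```text
(array([0.6383, 0.2243, 0.1741]), np.float64(0.0027757192410895037)) [0.6396 0.2248 0.176 ] [0.6375 0.2225 0.176 ]
t 15.43 p [0.6537 0.2505 0.3549] yaz 2.618 x [ 0.4998  0.8661 -0.0008] j [-0.2291  0.3161 -0.9297 -1.2429  1.2765 -0.0022] F [-0.3752 -0.7443 -2.1754] T [-1.4375  0.833  -0.0139] gap 0.011
[-0.001, 0.001, -0.015, -0.001, -0.001, -0.0, 255] ,
[-0.001, 0.001, -0.03, -0.001, -0.001, -0.0, 255] ,
[-0.001, 0.001, -0.045, -0.001, -0.001, -0.0, 255] ,
[-0.001, 0.001, -0.06, -0.001, -0.001, -0.0, 255] ,
[-0.001, 0.001, -0.075, -0.001, -0.001, -0.0, 255] ,
```

Fitting both views puts the foot at (0.640, 0.227, 0.234), upright within 0.01 rad, against the port at (0.638, 0.2245). Descending with force watch.

Request:
drive_tool:
  moves:
    - [[-0.002,0.001,-0.015,0,0,0,255],[-0.002,0.001,-0.03,0,0,0,255],[-0.002,0.001,-0.045,0,0,0,255],[-0.002,0.001,-0.06,0,0,0,255],[-0.002,0.001,-0.07,0,0,0,255]]

```text
clock: 16.05
tcp_pos: [0.652, 0.2486, 0.2842]
orientation: [0.866, 0.0, 0.001, 0.5]
wrist_force: [0.3, -0.7, -2.4]
finger_gap: 0.0107
```

```bash
python3 - <<'E'
from h import *
from clicks import *
im=cams.read_camera("scene");cv2.imwrite("pics/g7.png",cv2.convertScaleAbs(crop(im,380,165,70,80,7),alpha=1.5))
plan([])
E
```

```text
t 16.1 p [0.6518 0.2487 0.2831] yaz 2.617 x [ 0.5009  0.8655 -0.0019] j [-0.2334  0.503  -0.9769 -1.4733  1.2796 -0.0031] F [ 0.2476 -0.006  -3.6524] T [-1.4448  0.8755  0.0175] gap 0.0105
```

View pics/g7.png

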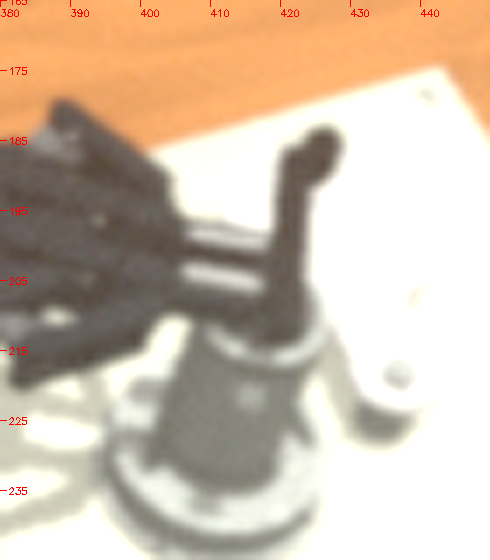

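No contact, and the foot is inside the bore. Continuing down.

Request:
drive_tool:
  moves:
    - [[0,0,-0.01,0,0,0,255],[0,0,-0.02,0,0,0,255],[0,0,-0.03,0,0,0,255],[0,0,-0.04,0,0,0,255],[0,0,-0.048,0,0,0,255]]

```text
clock: 16.73
tcp_pos: [0.6516, 0.2488, 0.2343]
orientation: [0.866, 0.001, 0.002, 0.5]
wrist_force: [-0.4, -0.4, -2.7]
finger_gap: 0.011
```

```bash
python3 - <<'E'
from h import *
from clicks import *
im={n:cams.read_camera(n) for n in P}
cv2.imwrite("pics/g8.png",cv2.convertScaleAbs(np.hstack([crop(im["scene"],380,170,70,75,6),crop(im["top"],110,105,60,75,6)]),alpha=1.3))
plan([])
E
```

```text
t 16.82 p [0.6516 0.2487 0.2338] yaz 2.617 x [ 0.5009  0.8655 -0.0025] j [-0.2335  0.6437 -0.9869 -1.622   1.2797 -0.0031] F [ 0.2478 -0.5767 -3.2277] T [-1.365   0.76    0.0102] gap 0.0106
```

View pics/g8.png

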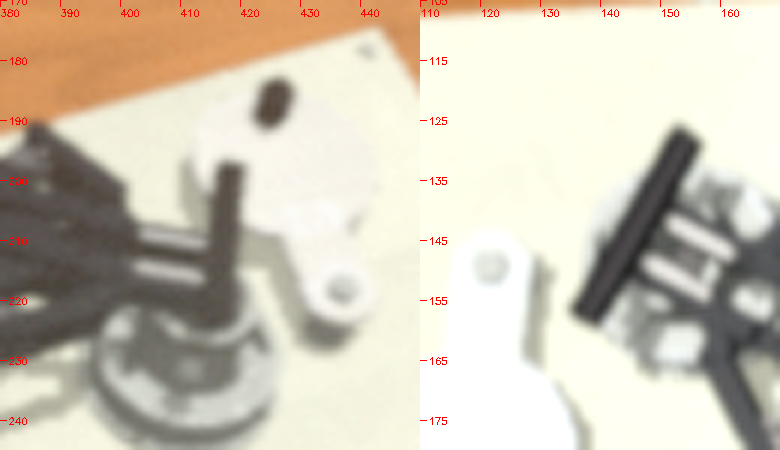

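Well inside the bore. Lowering until the lugs meet the rim, expected at TCP z of about 0.217.

Request:
drive_tool:
  moves:
    - [[0,0,-0.006,0,0,0,255],[0,0,-0.011,0,0,0,255],[0,0,-0.014,0,0,0,255],[0,0,-0.016,0,0,0,255],[0,0,-0.018,0,0,0,255]]

```text
clock: 17.45
tcp_pos: [0.6515, 0.2488, 0.2158]
orientation: [0.866, 0.001, 0.002, 0.5]
wrist_force: [-1.8, 0.8, 1.8]
finger_gap: 0.0109
```

```bash
python3 - <<'E'
from h import *
from clicks import *
im={n:cams.read_camera(n) for n in P}
cv2.imwrite("pics/g9.png",cv2.convertScaleAbs(np.hstack([crop(im["scene"],380,170,70,75,6),crop(im["top"],110,105,60,75,6)]),alpha=1.3))
plan([])
E
```

```text
t 17.55 p [0.6515 0.2488 0.2159] yaz 2.617 x [ 0.5007  0.8656 -0.0023] j [-0.2335  0.6963 -0.9861 -1.6744  1.2799 -0.0031] F [-0.3614  0.1597 -2.5492] T [-1.2242  0.6504  0.0854] gap 0.011
```

View pics/g9.png

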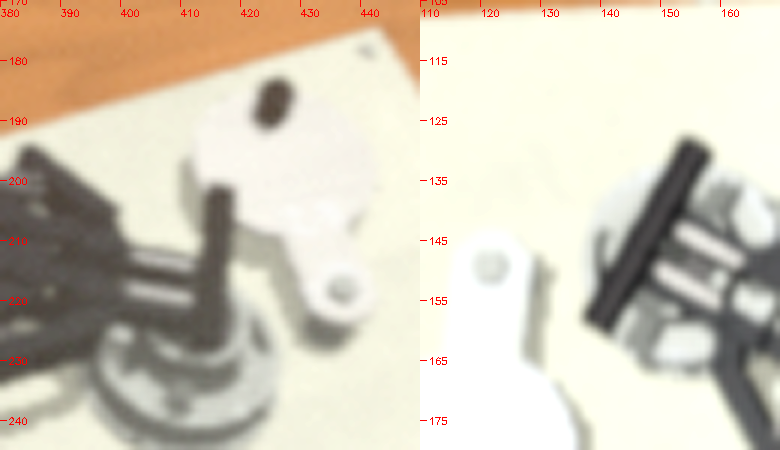

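Request:
drive_tool:
  moves:
    - [[0,0,-0.002,0,0,0,255],[0,0,-0.003,0,0,0,255],[0,0,-0.004,0,0,0,255],[0,0,-0.005,0,0,0,255],[0,0,-0.005,0,0,0,255]]

```text
clock: 18.18
tcp_pos: [0.6516, 0.249, 0.2157]
orientation: [0.866, -0.003, -0.003, 0.501]
wrist_force: [-6.6, -1.9, 20.0]
finger_gap: 0.0106
```

Lugs are on the rim (20 N contact). Relaxing, opening and backing out along the tool axis.

Request:
drive_tool:
  moves:
    - [[0,0,0.001,0,0,0,255],[0,0,0.001,0,0,0,0],[0,0,0.001,0,0,0,0],[0,0,0.001,0,0,0,0],[-0.015,0,0.001,0,0,0,0]]

```text
clock: 18.8
tcp_pos: [0.6436, 0.2363, 0.2166]
orientation: [0.865, -0.003, -0.003, 0.502]
wrist_force: [-0.1, 0.4, -0.4]
finger_gap: 0.0815
```

```bash
python3 - <<'E'
from h import *
plan([])
E
```

```text
t 18.8 p [0.6436 0.2363 0.2166] yaz 2.621 x [0.497  0.8678 0.0016] j [-0.2635  0.7036 -0.9994 -1.7092  1.3142 -0.002 ] F [-0.1037  0.383  -0.3574] T [-0.7259  0.43    0.0216] gap 0.0815
```

Request:
drive_tool:
  moves:
    - [[-0.012,0,0,0,0,0.005,0],[-0.024,0,0,0,0,0.01,0],[-0.034,0,0.002,0,0,0.01,0],[-0.038,0,0.03,0,0,0.01,0],[-0.038,0,0.07,0,0.05,0.01,0]]

```text
clock: 19.42
tcp_pos: [0.6299, 0.2005, 0.2624]
orientation: [0.863, -0.008, 0.007, 0.504]
wrist_force: [0.8, -0.5, -0.0]
finger_gap: 0.0854
```

```bash
python3 - <<'E'
from h import *
from clicks import *
im={n:cams.read_camera(n) for n in P}
for n in im: cv2.imwrite(f"pics/{n}7.png",im[n])
cv2.imwrite("pics/h1.png",np.hstack([crop(im["scene"],380,170,65,75,6),crop(im["top"],120,105,65,75,6)]))
plan([])
E
```

```text
t 19.52 p [0.63   0.2009 0.2652] yaz 2.629 x [ 0.4902  0.8714 -0.0204] j [-0.3444  0.4835 -1.0022 -1.3643  1.4015 -0.1272] F [0.0715 0.0833 1.6169] T [-0.7025  0.3854 -0.0095] gap 0.0856
```

View pics/h1.png

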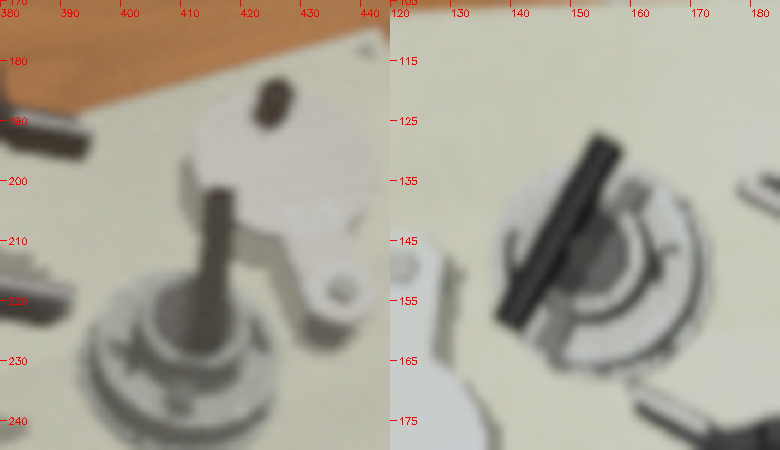

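The cartridge stands by itself in the port on its lugs, the bar runs along azimuth ≈2.6, and the gripper is clear. Next I'll measure the slot angle by overlaying candidates on the clear pictures taken earlier.

```bash
python3 - <<'E'
from h import *
bs=np.array([-.35,.85]);bt=np.array([-.35,.5])
c=np.array([.638,.2245])
def sl(phi,z):
    # outline of slot pair, width 16, from r=.028 to .039
    out=[]
    for s in(0,np.pi):
        u=np.array([np.cos(phi+s),np.sin(phi+s)]);v=np.array([-u[1],u[0]])
        P_=[c+u*.027+v*.008,c+u*.039+v*.008,c+u*.039-v*.008,c+u*.027-v*.008]
        out.append(np.array([[*q,z] for q in P_]))
    return out
rows=[]
for phi in (1.45,1.6,1.75):
    r=[]
    for n,x0,y0,b in(("scene",388,208,bs),("top",132,128,bt)):
        im=cv2.imread(f"pics/{n}3.png");s=6
        k=cv2.convertScaleAbs(cv2.resize(im[y0:y0+42,x0:x0+44],None,fx=s,fy=s,interpolation=2),alpha=1.2)
        for X in sl(phi,.176)+[np.c_[c[0]+.044*np.cos(np.linspace(0,6.3,60)),c[1]+.044*np.sin(np.linspace(0,6.3,60)),np.full(60,.176)]]:
            q=(proj(n,X)+b-[x0-.5,y0-.5])*s
            cv2.polylines(k,[np.round(q).astype(int)],False,(0,0,255),1)
        r.append(k)
    rows.append(np.vstack(r))
r=[]
for n,x0,y0 in(("scene",388,208),("top",132,128)):
    im=cv2.imread(f"pics/{n}3.png");r.append(cv2.convertScaleAbs(cv2.resize(im[y0:y0+42,x0:x0+44],None,fx=6,fy=6,interpolation=2),alpha=1.2))
rows=[np.vstack(r)]+rows[:3]
o=np.hstack(rows);print(o.shape);cv2.imwrite("pics/h2.png",cv2.resize(o,(800,int(o.shape[0]*800/o.shape[1]))))
E
```

```text
(504, 1056, 3)
```

View pics/h2.png

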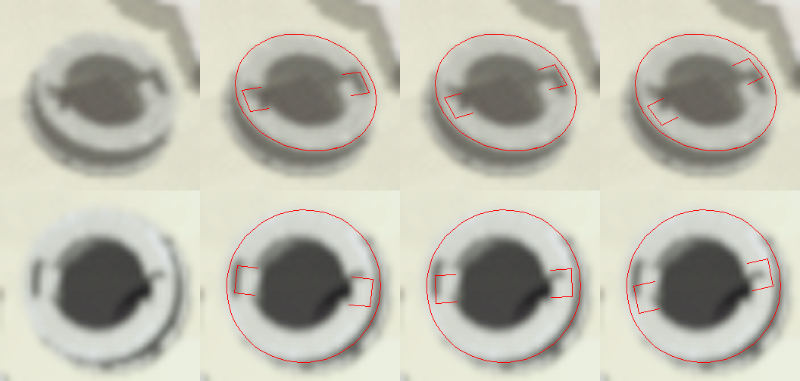

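```bash
cat >> h.py <<'E'
from scipy.spatial.transform import Slerp
def slerp(M0,M1,step,n):
    K=Ro.from_matrix([M0,M1]);ang=(K[0].inv()*K[1]).magnitude();S=Slerp([0,ang],K)
    return [S(min(ang,step*(i+1))).as_matrix() for i in range(n)],ang
E
python3 - <<'E'
from h import *
print("bar",tri((414.6+.35,215.4-.85),(148.2+.35,143.7-.5)))
print(tri((416.3+.35,201.7-.85),(140+.35,159.2-.5))[0],tri((412.8+.35,229.2-.85),(156.3+.35,128.3-.5))[0])
s,p,M=cur()
Rs,ang=slerp(M,down(1.05),.18,12);print(ang)
B=np.array([.638,.2245,.33])
plan([(p[0]-.006*(i+1),p[1]-.004*(i+1),min(.34,p[2]+.016*(i+1)),Rs[i],0) for i in range(5)])
E
```

```text
bar (array([0.6381, 0.2234, 0.2381]), np.float64(0.002317048633658008))
[0.5996 0.2443 0.2429] [0.6765 0.2023 0.2348]
2.0919259593726287
t 19.52 p [0.63   0.2009 0.2652] yaz 2.629 x [ 0.4902  0.8714 -0.0204] j [-0.3444  0.4835 -1.0022 -1.3643  1.4015 -0.1272] F [0.0715 0.0833 1.6169] T [-0.7025  0.3854 -0.0095] gap 0.0856
[-0.007, 0.003, 0.016, 0.106, 0.103, -0.103, 0] ,
[-0.014, 0.006, 0.032, 0.212, 0.206, -0.206, 0] ,
[-0.02, 0.009, 0.048, 0.318, 0.309, -0.309, 0] ,
[-0.027, 0.013, 0.064, 0.424, 0.412, -0.412, 0] ,
[-0.034, 0.016, 0.074, 0.529, 0.514, -0.515, 0] ,
```

Request:
drive_tool:
  moves:
    - [[-0.007,0,0.03,0.03,0.05,-0.03,0],[-0.015,0.003,0.065,0.13,0.14,-0.13,0],[-0.02,0.006,0.09,0.23,0.24,-0.23,0],[-0.025,0.01,0.1,0.33,0.34,-0.33,0],[-0.03,0.013,0.105,0.43,0.44,-0.43,0]]

```text
clock: 20.15
tcp_pos: [0.6127, 0.1827, 0.3668]
orientation: [0.908, 0.037, 0.179, 0.378]
wrist_force: [1.4, -1.1, 0.3]
finger_gap: 0.0856
```

```bash
python3 - <<'E'
from h import *
s,p,M=cur()
Rs,ang=slerp(M,down(1.05),.18,12);print(ang)
B=np.array([.638,.2245,.35])
plan([(*(p+(B-p)*(i+1)/8),Rs[i],0) for i in range(5)])
E
```

```text
1.6444850801224862
t 20.15 p [0.6127 0.1827 0.3668] yaz 2.328 x [ 0.6501  0.699  -0.298 ] j [-0.313  -0.1564 -0.7904  0.0024  1.0456 -0.3556] F [ 1.3518 -1.1021  0.3147] T [-0.5845  0.53   -0.0211] gap 0.0856
[0.006, 0.001, -0.0, 0.106, 0.104, -0.102, 0] ,
[0.013, 0.002, -0.001, 0.212, 0.207, -0.204, 0] ,
[0.019, 0.003, -0.001, 0.318, 0.311, -0.306, 0] ,
[0.025, 0.005, -0.002, 0.424, 0.415, -0.409, 0] ,
[0.032, 0.006, -0.002, 0.529, 0.518, -0.511, 0] ,
```

Request:
drive_tool:
  moves:
    - [[0.006,0.001,0,0.106,0.104,-0.102,0],[0.013,0.002,-0.001,0.212,0.207,-0.204,0],[0.019,0.003,-0.001,0.318,0.311,-0.306,0],[0.025,0.005,-0.002,0.424,0.415,-0.409,0],[0.032,0.006,-0.002,0.53,0.518,-0.511,0]]

```text
clock: 20.78
tcp_pos: [0.6307, 0.2096, 0.3573]
orientation: [0.857, 0.128, 0.494, 0.077]
wrist_force: [0.8, -0.6, -0.3]
finger_gap: 0.0854
```

```bash
python3 - <<'E'
from h import *
s,p,M=cur()
Rs,ang=slerp(M,down(1.05),.18,12);print(ang)
B=np.array([.638,.224,.31])
plan([(*(p+(B-p)*min(1,(i+1)/4)),Rs[i],80) for i in range(5)])
E
```

```text
0.742297590157865
t 20.77 p [0.6307 0.2096 0.3573] yaz 1.577 x [ 0.5005  0.2585 -0.8262] j [ 0.0956 -0.0216 -0.1705  0.8576  0.2111  0.2318] F [ 0.788  -0.5806 -0.2509] T [-0.2127  0.4184  0.0247] gap 0.0854
[0.012, -0.0, -0.005, 0.105, 0.105, -0.102, 80] ,
[0.023, -0.0, -0.009, 0.21, 0.209, -0.205, 80] ,
[0.035, -0.0, -0.014, 0.315, 0.314, -0.307, 80] ,
[0.046, -0.0, -0.018, 0.419, 0.418, -0.409, 80] ,
[0.046, -0.0, -0.018, 0.432, 0.431, -0.422, 80] ,
```

Request:
drive_tool:
  moves:
    - [[0.012,0,-0.005,0.105,0.105,-0.102,100],[0.023,0,-0.009,0.21,0.209,-0.205,100],[0.035,0,-0.014,0.315,0.314,-0.307,100],[0.046,0,-0.018,0.42,0.418,-0.409,100],[0.046,0,-0.018,0.432,0.431,-0.422,100]]

```text
clock: 21.4
tcp_pos: [0.6429, 0.2252, 0.3005]
orientation: [0.68, 0.182, 0.686, -0.184]
wrist_force: [-0.1, -0.6, -0.8]
finger_gap: 0.0522
```

```bash
python3 - <<'E'
from h import *
from clicks import *
im={n:cams.read_camera(n) for n in P}
cv2.imwrite("pics/h3.png",np.hstack([crop(im["scene"],380,155,65,90,6),crop(im["top"],110,95,65,90,6)]))
plan([(.638,.224,.30,1.05,110),(.638,.224,.28,1.05,110),(.638,.224,.255,1.05,110),(.638,.224,.23,1.05,110),(.638,.224,.211,1.05,110)])
E
```

```text
t 21.5 p [0.6418 0.2247 0.3049] yaz 1.048 x [-0.0023 -0.0003 -1.    ] j [0.2188 0.5595 0.6671 1.6807 0.0002 0.7412] F [ 0.4689  1.0488 -1.0714] T [-0.0045  0.0192  0.0202] gap 0.0519
[0.005, -0.003, -0.003, -0.002, -0.002, 0.001, 110] ,
[0.025, -0.003, -0.003, -0.002, -0.002, 0.001, 110] ,
[0.05, -0.002, -0.003, -0.002, -0.002, 0.001, 110] ,
[0.075, -0.002, -0.003, -0.002, -0.002, 0.001, 110] ,
[0.094, -0.002, -0.003, -0.002, -0.002, 0.001, 110] ,
```

View pics/h3.png

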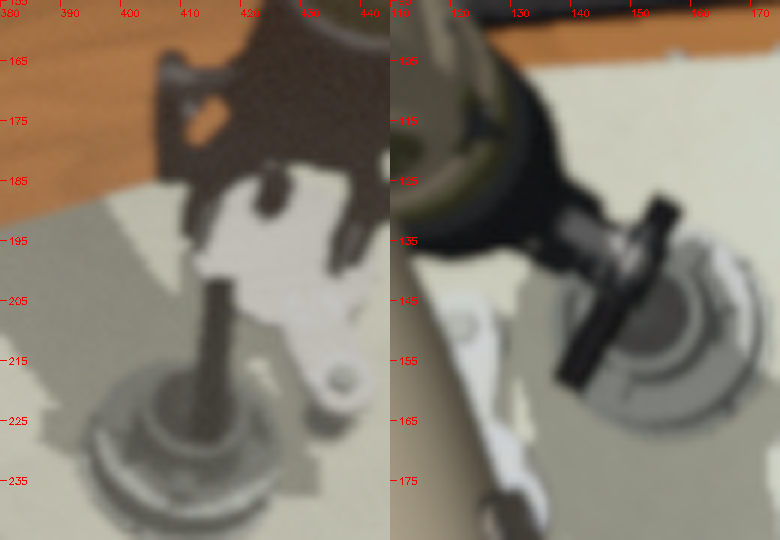

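The jaws are aligned across the bar. Descending onto it.

Request:
drive_tool:
  moves:
    - [[0.01,-0.003,-0.003,0,0,0,110],[0.03,-0.003,-0.003,0,0,0,110],[0.055,-0.002,-0.003,0,0,0,110],[0.078,-0.002,-0.003,0,0,0,110],[0.093,-0.002,-0.003,0,0,0,110]]

```text
clock: 22.12
tcp_pos: [0.6385, 0.2244, 0.2113]
orientation: [0.683, 0.183, 0.683, -0.183]
wrist_force: [0.2, -0.1, 0.4]
finger_gap: 0.0487
```

```bash
python3 - <<'E'
from h import *
from clicks import *
im={n:cams.read_camera(n) for n in P}
cv2.imwrite("pics/h4.png",np.hstack([crop(im["scene"],380,155,65,90,6),crop(im["top"],110,95,65,90,6)]))
plan([(.638,.224,.211,1.05,255)])
E
```

```text
t 22.23 p [0.6376 0.2242 0.2105] yaz 1.048 x [-0.0028 -0.0002 -1.    ] j [0.2193 0.5234 0.3768 1.427  0.0004 0.7424] F [0.9287 0.2725 0.017 ] T [-0.0149  0.0039 -0.0204] gap 0.0486
[-0.001, 0.0, 0.0, -0.002, -0.002, 0.002, 255] ,
```

View pics/h4.png

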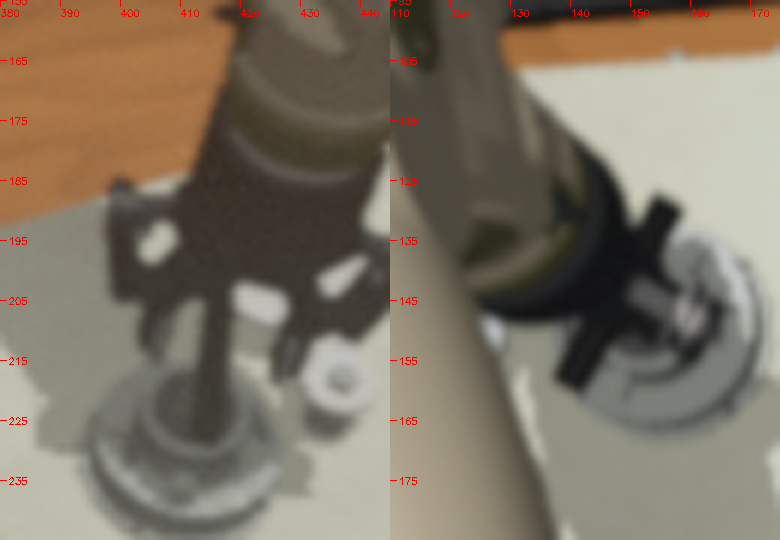

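Request:
drive_tool:
  moves:
    - [[0,0,0,0,0,0,180],[0,0,0,0,0,0,255],[0,0,0,0,0,0,255],[0,0,0,0,0,0,255],[0,0,0,0,0,0,255]]
  squeeze: 70

```text
clock: 22.85
tcp_pos: [0.6384, 0.2244, 0.2119]
orientation: [0.683, 0.183, 0.683, -0.183]
wrist_force: [-0.3, 0.7, 5.7]
finger_gap: 0.0117
```

```bash
python3 - <<'E'
from h import *
plan([])
E
```

```text
t 22.85 p [0.6384 0.2244 0.2119] yaz 1.048 x [-0.0001  0.0003 -1.    ] j [0.2193 0.5224 0.3786 1.427  0.0003 0.7424] F [-0.3193  0.695   5.7421] T [-0.0328  0.0182  0.0437] gap 0.0117
```

Gripped (gap steady at 11.7 mm). Turning clockwise towards the slot range while relieving the vertical load.

Request:
drive_tool:
  moves:
    - [[-0.001,0,0,0.05,0,0,255],[-0.001,0,0,0.2,0,0,255],[-0.001,0,0,0.38,0,0,255],[-0.001,0,0,0.55,0,0,255],[-0.001,0,0,0.72,0,0,255]]

```text
clock: 23.48
tcp_pos: [0.6381, 0.2244, 0.2119]
orientation: [0.573, 0.413, 0.574, -0.414]
wrist_force: [-0.2, 0.2, -0.9]
finger_gap: 0.0116
```

```bash
python3 - <<'E'
from h import *
from clicks import *
im={n:cams.read_camera(n) for n in P}
cv2.imwrite("pics/h5.png",np.hstack([crop(im["scene"],380,155,65,90,6),crop(im["top"],110,95,65,90,6)]))
plan([])
E
```

```text
t 23.57 p [0.638  0.2243 0.2119] yaz 0.327 x [-0.0018 -0.     -1.    ] j [0.2194 0.5233 0.3802 1.4294 0.0003 1.4628] F [-0.2904  0.2013 -2.8181] T [ 0.014  -0.0407 -0.0283] gap 0.0115
```

View pics/h5.png

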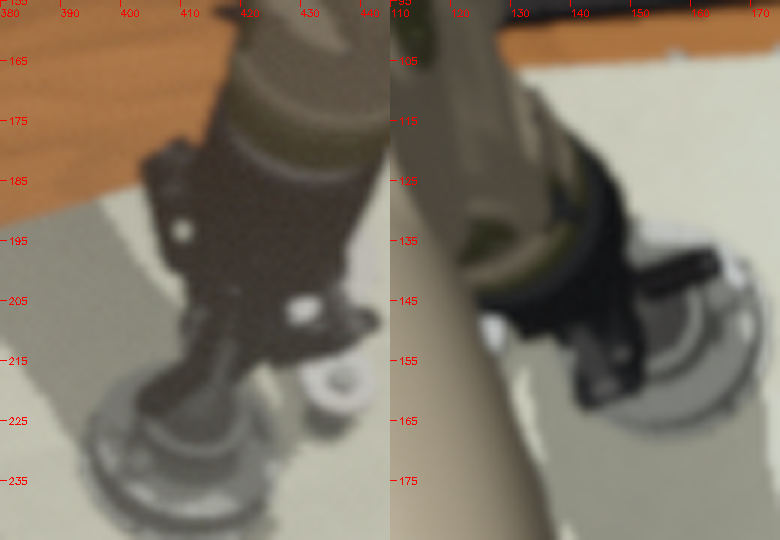

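Request:
drive_tool:
  moves:
    - [[0.003,0,0,0.05,0,0,255],[0.004,0,0,0.1,0,0,255],[0.004,0,0,0.15,0,0,255],[0.004,0,0,0.2,0,0,255],[0.004,0,0,0.25,0,0,255]]

```text
clock: 24.2
tcp_pos: [0.6395, 0.2248, 0.2116]
orientation: [0.52, 0.481, 0.519, -0.478]
wrist_force: [-1.7, -1.2, 12.2]
finger_gap: 0.0113
```

```bash
python3 - <<'E'
from h import *
plan([])
E
```

```text
t 24.2 p [0.6395 0.2248 0.2116] yaz 0.08 x [ 0.0043  0.0014 -1.    ] j [0.2195 0.5203 0.3744 1.4205 0.0004 1.7101] F [-1.7008 -1.2437 12.1714] T [-0.0277  0.2081  0.2929] gap 0.0113
```

Request:
drive_tool:
  moves:
    - [[0.004,0,0,0.04,0,0,255],[0.005,0,0,0.07,0,0,255],[0.005,0,0,0.1,0,0,255],[0.005,0,0,0.13,0,0,255],[0.005,0,0,0.16,0,0,255]]

```text
clock: 24.82
tcp_pos: [0.6395, 0.225, 0.2071]
orientation: [0.481, 0.521, 0.479, -0.517]
wrist_force: [-0.6, 0.6, -4.2]
finger_gap: 0.012
```

```bash
python3 - <<'E'
from h import *
plan([])
E
```

```text
t 24.82 p [0.6395 0.225  0.2071] yaz -0.078 x [ 0.005   0.0015 -1.    ] j [0.2198 0.5199 0.3629 1.4086 0.0004 1.8683] F [-0.5778  0.594  -4.2014] T [-0.0132  0.0085  0.0019] gap 0.012
```

At azimuth 1.49 (predicted slot 1.47) it dropped 4.5 mm with the force gone, so the lugs are in the slots. Lowering straight to the channel floor.

Request:
drive_tool:
  moves:
    - [[0.003,0,0,0.01,0,0,255],[0.006,0,0,0.015,0,0,255],[0.009,0,0,0.015,0,0,255],[0.012,0,0,0.015,0,0,255],[0.014,0,0,0.015,0,0,255]]

```text
clock: 25.45
tcp_pos: [0.64, 0.225, 0.1958]
orientation: [0.478, 0.525, 0.475, -0.52]
wrist_force: [-4.7, -1.3, 14.9]
finger_gap: 0.0119
```

```bash
python3 - <<'E'
from h import *
plan([])
E
```

```text
t 25.45 p [0.64   0.225  0.1958] yaz -0.092 x [ 0.0081  0.0019 -1.    ] j [0.2198 0.5186 0.3335 1.3774 0.0001 1.883 ] F [-4.719  -1.3136 14.8942] T [-0.3829  1.1857 -0.0296] gap 0.0119
```

On the channel floor: 16 mm drop as expected, 15 N contact. Turning clockwise along the channel.

Request:
drive_tool:
  moves:
    - [[-0.002,-0.001,0,0.05,0,0,255],[-0.001,-0.001,0,0.2,0,0,255],[-0.001,-0.001,0,0.36,0,0,255],[-0.001,-0.001,0,0.52,0,0,255],[-0.001,-0.001,0,0.68,0,0,255]]

```text
clock: 26.08
tcp_pos: [0.6389, 0.225, 0.1964]
orientation: [0.274, 0.655, 0.273, -0.649]
wrist_force: [0.1, -0.2, -2.8]
finger_gap: 0.0114
```

```bash
python3 - <<'E'
from h import *
plan([])
E
```

```text
t 26.07 p [0.6389 0.225  0.1964] yaz -0.778 x [ 0.0077  0.0017 -1.    ] j [0.2202 0.5167 0.3319 1.3781 0.     2.5685] F [ 0.1342 -0.2263 -2.7515] T [0.0047 0.0105 0.0075] gap 0.0114
```

Request:
drive_tool:
  moves:
    - [[0.002,0,0,0.05,0,0,255],[0.003,0,0,0.1,0,0,255],[0.004,0,0,0.15,0,0,255],[0.005,0,0,0.2,0,0,255],[0.006,0,0,0.24,0,0,255]]

```text
clock: 26.7
tcp_pos: [0.6412, 0.2256, 0.1947]
orientation: [0.193, 0.686, 0.193, -0.675]
wrist_force: [-0.2, 0.9, 12.4]
finger_gap: 0.0116
```

```bash
python3 - <<'E'
from h import *
plan([])
E
```

```text
t 26.7 p [0.6412 0.2256 0.1947] yaz -1.018 x [ 0.0156  0.0035 -0.9999] j [0.2203 0.514  0.3232 1.3639 0.     2.8088] F [-0.1507  0.9153 12.4119] T [-0.1289  0.2987  0.3508] gap 0.0116
```

Request:
drive_tool:
  moves:
    - [[0.004,0,0,0.03,0,0,255],[0.005,0,0,0.06,0,0,255],[0.005,0,0,0.09,0,0,255],[0.006,0,0,0.11,0,0,255],[0.006,0,0,0.13,0,0,255]]

```text
clock: 27.32
tcp_pos: [0.641, 0.226, 0.1899]
orientation: [0.148, 0.697, 0.149, -0.685]
wrist_force: [-5.1, 0.4, 7.3]
finger_gap: 0.0116
```

```bash
python3 - <<'E'
from h import *
plan([])
E
```

```text
t 27.32 p [0.641  0.226  0.1899] yaz -1.148 x [ 0.0162  0.0042 -0.9999] j [0.2207 0.5138 0.3112 1.3514 0.0006 2.9396] F [-5.0628  0.4332  7.3101] T [0.1315 1.2816 0.3682] gap 0.0116
```

It dropped another 6 mm. Total is 22 mm from the rim, which is exactly the notch depth. Opening and lifting off.

Request:
drive_tool:
  moves:
    - [[0,-0.001,0,0,0,0,255],[0,-0.001,0,0,0,0,150],[0,-0.001,0,0,0,0,110],[0,-0.001,0,0,0,0,100],[-0.01,-0.001,0,0,0,0,100]]

```text
clock: 27.95
tcp_pos: [0.64, 0.2267, 0.1992]
orientation: [0.148, 0.697, 0.148, -0.686]
wrist_force: [0.5, -0.9, 0.3]
finger_gap: 0.0519
```

```bash
python3 - <<'E'
from h import *
plan([])
E
```

```text
t 27.95 p [0.64   0.2267 0.1992] yaz -1.148 x [ 0.0144  0.0038 -0.9999] j [0.222  0.513  0.3324 1.3753 0.0005 2.9412] F [ 0.4811 -0.8867  0.2557] T [-0.0316  0.013  -0.0507] gap 0.0519
```

Lifting straight up, then away towards the robot and −y for a clear view.

Request:
drive_tool:
  moves:
    - [[-0.03,0,0,0,0,0,100],[-0.07,0,0,0,0,0,100],[-0.11,0,0,0,0,0,100],[-0.13,0.04,-0.04,0,0,0,100],[-0.14,0.08,-0.08,0,0,0,100]]

```text
clock: 28.58
tcp_pos: [0.7231, 0.1912, 0.3359]
orientation: [0.148, 0.702, 0.149, -0.68]
wrist_force: [2.2, 0.3, 0.9]
finger_gap: 0.0523
```

Request:
drive_tool:
  moves:
    - [[-0.005,0.04,-0.04,0,0,0,100],[-0.005,0.08,-0.08,0,0,0,100],[-0.005,0.12,-0.12,0,0,0,100],[-0.005,0.14,-0.14,0,0,0,100],[-0.005,0.14,-0.14,0,0,0,100]]

```text
clock: 29.2
tcp_pos: [0.8122, 0.1128, 0.2852]
orientation: [0.151, 0.724, 0.146, -0.657]
wrist_force: [-0.3, 0.3, 0.4]
finger_gap: 0.0519
```

```bash
python3 - <<'E'
from h import *
from clicks import *
im={n:cams.read_camera(n) for n in P}
for n in im: cv2.imwrite(f"pics/{n}8.png",im[n])
cv2.imwrite("pics/i1.png",np.hstack([crop(im["scene"],380,170,65,75,6),crop(im["top"],120,105,65,75,6)]))
plan([])
E
```

```text
t 29.3 p [0.812  0.113  0.2852] yaz -1.149 x [ 0.0946  0.0137 -0.9954] j [0.0364 0.9041 1.2639 1.8354 0.0103 2.7553] F [-0.7184 -0.0237 -0.0067] T [-0.0017  0.0856 -0.0203] gap 0.0522
```

View pics/i1.png

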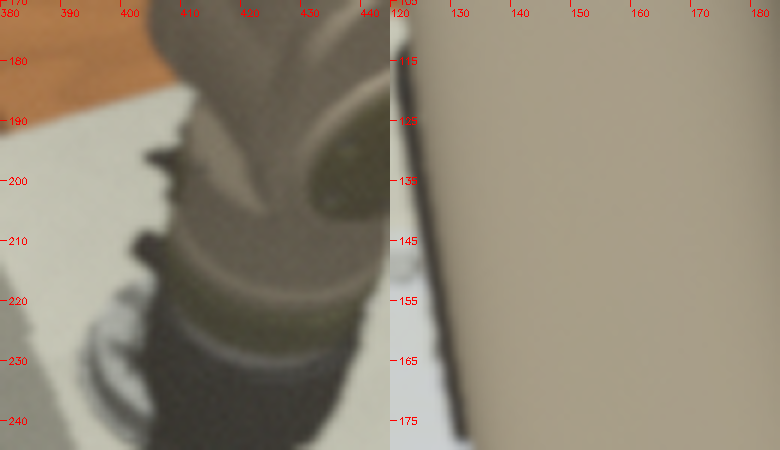

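View pics/top8.png

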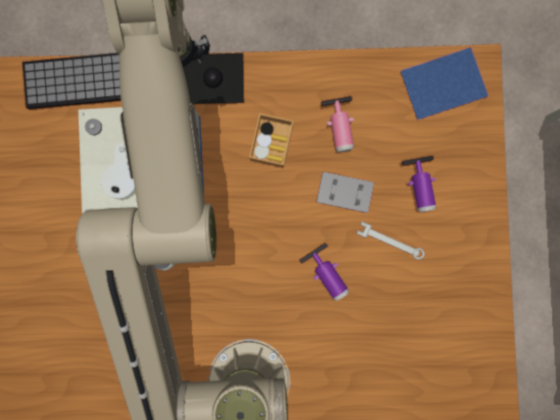

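I went the wrong way, outward. Bringing it back towards −y and inwards, away from the port.

```bash
python3 - <<'E'
from h import *
s,p,M=cur();B=np.array([.6,-.08,.32])
Rs,ang=slerp(M,down(-1.3),.05,5)
plan([(*(p+(B-p)*min(1,(i+1)/5.)),Rs[i],100) for i in range(5)])
E
```

```text
t 29.3 p [0.812  0.113  0.2852] yaz -1.149 x [ 0.0946  0.0137 -0.9954] j [0.0364 0.9041 1.2639 1.8354 0.0103 2.7553] F [-0.7184 -0.0237 -0.0067] T [-0.0017  0.0856 -0.0203] gap 0.0522
[-0.011, 0.018, 0.054, 0.042, -0.026, -0.005, 100] ,
[-0.023, 0.036, 0.107, 0.085, -0.052, -0.011, 100] ,
[-0.034, 0.054, 0.161, 0.127, -0.078, -0.016, 100] ,
[-0.046, 0.072, 0.215, 0.152, -0.094, -0.019, 100] ,
[-0.057, 0.09, 0.268, 0.152, -0.094, -0.019, 100] ,
```

Request:
drive_tool:
  moves:
    - [[-0.011,0.018,0.054,0,-0.026,0,100],[-0.023,0.036,0.107,0,-0.05,0,100],[-0.034,0.054,0.161,0,-0.08,0,100],[-0.046,0.072,0.215,0,-0.09,0,100],[-0.057,0.09,0.268,0,-0.09,0,100]]

```text
clock: 29.92
tcp_pos: [0.5988, -0.0798, 0.3213]
orientation: [0.158, 0.695, 0.139, -0.688]
wrist_force: [-0.7, -1.1, 0.9]
finger_gap: 0.0517
```

```bash
python3 - <<'E'
from h import *
from clicks import *
im={n:cams.read_camera(n) for n in P}
for n in im: cv2.imwrite(f"pics/{n}9.png",im[n])
cv2.imwrite("pics/i2.png",np.hstack([crop(im["scene"],380,170,65,75,6),crop(im["top"],120,105,65,75,6)]))
plan([])
for nm in("spanner","jar","spares"):
    for n in P:
        r=finder.regions_of(n,nm); print(nm,n,[(np.round(d["point"],1).tolist(),round(d["conf"],2)) for d in r[:2]])
E
```

```text
t 30.02 p [ 0.5965 -0.0817  0.323 ] yaz -1.152 x [ 0.0147 -0.0248 -0.9996] j [-0.2583  0.3562  0.3931  1.5871 -0.0202  2.4642] F [-0.9809 -0.5256  0.9866] T [0.1155 0.033  0.0734] gap 0.0521
spanner scene [([182.8, 245.4], 0.76), ([231.5, 273.7], 0.6)]
spanner top [([386.6, 239.6], 0.78)]
jar scene [([366.5, 185.6], 0.72)]
jar top []
spares scene [([313.0, 295.4], 0.89)]
spares top [([282.6, 158.9], 0.41), ([134.1, 163.7], 0.37)]
```

View pics/i2.png

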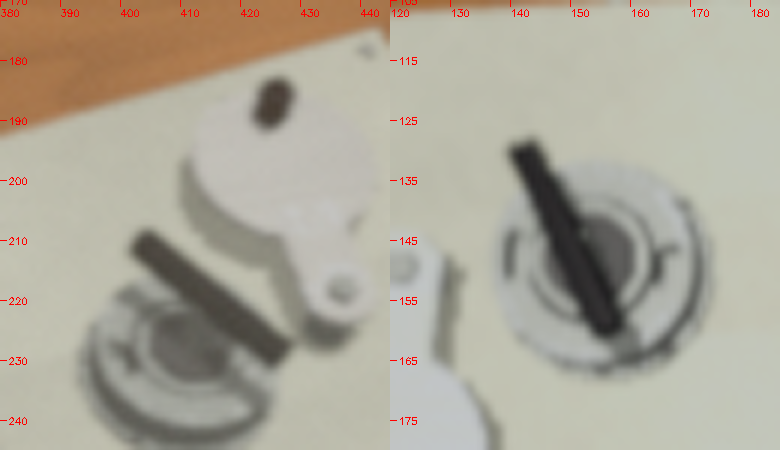

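View pics/scene9.png

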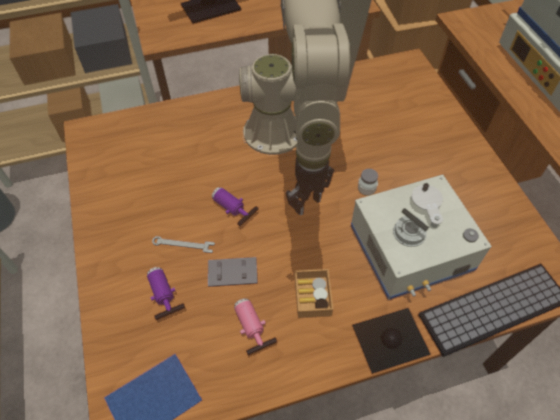

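```bash
python3 - <<'E'
from h import *
print("before",tri((414.95,214.55),(148.55,143.2)))
print("now",tri((415.4+.35,219.3-.85),(149.6+.35,144.8-.5)))
bs=np.array([-.35,.85]);bt=np.array([-.35,.5])
c=(.638,.2245)
for z in(.219,.225,.241): print(z,proj("scene",[[*c,z]])+bs,proj("top",[[*c,z]])+bt)
from clicks import *
a=cv2.convertScaleAbs(crop(cv2.imread("pics/scene9.png"),390,200,42,48,9),alpha=1.3);b=cv2.convertScaleAbs(crop(cv2.imread("pics/top9.png"),135,125,42,48,9),alpha=1.3)
cv2.imwrite("pics/i3.png",np.hstack([a,b]))
E
```

```text
before (array([0.6381, 0.2234, 0.2381]), np.float64(0.002317048633658089))
now (array([0.6399, 0.2269, 0.2194]), np.float64(0.0023403549415728273))
0.219 [[413.8759 219.114 ]] [[150.1341 145.3795]]
0.225 [[414.3366 217.8983]] [[149.5435 144.9267]]
0.241 [[415.5811 214.6138]] [[147.9422 143.6989]]
```

View pics/i3.png

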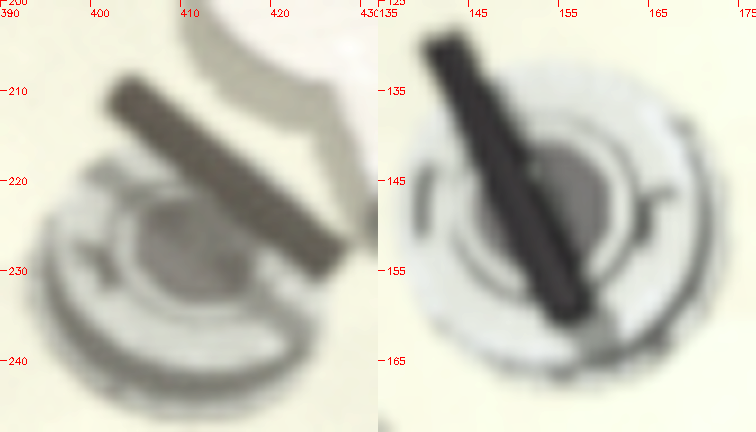

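The last checks agree:
- **Height:** the bar centre now triangulates at z ≈ 0.219, which is the home value. The barrel top is flush with the rim.
- **Cover:** it is aside, with the knob at scene (424,187).
- **Other objects:** the box, spanner and jar are where they were.
- **Patches on the rim:** the grey patches at the bar ends are its shadow.

Handing in.

```bash
python3 - <<'E'
from workcell import env,readout
print(env.hand_in(), readout.get_state()["clock"])
E
```

```text
the job is handed in; nothing more can be done
the job is handed in; nothing more can be done
```

The cartridge is fitted in the port and handed in at about 30 s of the 72 s. My checks say it is locked home, but the hand-in gives no verdict.

**What I did**
- I swung the dust cover aside by its knob to roughly 1.5 rad.
- I lifted the steel cartridge from the cradle by its stem, turned it upright, and lowered it into the bore until the lugs rested on the collar.
- I let go, took the handle bar from above, and turned it clockwise. The lugs dropped into the slots with the bar at about 1.49 rad (the pictures had suggested 1.47).
- I lowered it to the channel floor, turned it on about 1 rad until it dropped again, then released it and moved the arm clear.

**Last checks**
- **Depth:** the arm's height readings show a 16 mm drop to the channel floor, then 6 mm more, 22 mm in all as the geometry requires.
- **Handle height:** the camera views put the middle of the handle at about 0.219 m, the expected home height.
- **Cover and other objects:** the cover stayed open. I saw no movement of the spanner, jar or box. The network missed the jar in the last top view, so that rests on the scene view.

**What failed or disagreed**
- The first push at the knob and the first grasp of the stem both missed, because the real fingertips sit about 13 mm behind the reported TCP. I mended both by going lower.
- The cameras alone showed a drop of only about 19 mm against the arm's 22 mm. They also read heights about 5 mm low, which I allowed for.
- The gripper read 11–12 mm on the stem and bar, which are given as 15 and 14 mm.
- On the way out I first moved the wrong way. Joint 3 read 1.264 against its stated limit of 1.26, and the robot reported no fault.

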